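# Set up the case-back engraver: crank the work table up and shut the guard

## Task

Get the case-back engraver ready to run: take the crank from the yellow pad, push it fully onto the square shaft end and wind it clockwise until the work table is all the way up. Then pull the crank off and stand it upright on its hub on the yellow pad again, and after that slide the guard screen fully shut, so that its tongue is home in the interlock switch. Leave the other things on the bench where they are.

Things in the scene. Friction and masses are not known exactly. Their poses are not given: they have to be found in the camera images.
- engraver: Fixed desktop engraver: grey base 45 mm high spanning x -110 to 110, y -205 to 310 mm in its frame; z up, -x is its front, origin on the bench. White column and head, up to 270 mm high, over x 5 to 105, y 45 to 245 mm, above z = 135 mm. Clear side screen 150 mm high at y = -8 mm. Shaft end at (-20, -155) mm; interlock switch (black and yellow, 134 mm high, slot towards +y) at (-100, -28) mm.
- shaft_end (a point): Centre of the top of the square shaft end of the table's lift screw, 90 mm above the bench: an upright steel square of 14 mm across flats, 30 mm tall above a round boss of 48 mm diameter, its last 4 mm stepped down to 9.5 mm. z is up; x and y are square to its flats and turn with it.
- screw (a joint): Shaft angle in rad, growing clockwise seen from above; each turn raises the work table 8 mm. 0: table all the way up at a hard stop, where the case back meets the brass nose of the head; it starts 1.5 to 2.25 turns (-9.4 to -14.1 rad) below that. Stiff (about 0.06 N m), stays where it is left.
- crank: Removable crank, about 0.22 kg, standing on its hub. Dark steel hub 28 x 28 mm, 46 mm tall, with a 15.6 mm square socket 24 mm deep in its underside, parallel to its sides; fully on the shaft, the underside is 24 mm below the shaft's top. A steel arm 14 mm wide, 26 to 34 mm above the underside, runs to the handle. Origin: centre of the hub's underside; z up, x along the arm.
- crank_grip (a point): Middle of the crank's red handle: an upright sleeve of 18 mm diameter, 37 to 87 mm above the hub's underside, that revolves freely on its pin 60 mm from the hub's axis. This point is 68 mm above the hub's underside (its part above the hub's top can be gripped clear of the hub all the way round).
- pad: Flat yellow bench pad, fixed, 190 mm (x) by 170 mm (y) by 3 mm thick; origin at the centre of its underside.
- guard (a joint): Travel of the sliding guard screen in m: 0 fully open, 0.140 fully shut with the steel tongue on its leading edge home in the switch; starts at 0 to 0.04. It slides along the engraver's y and shuts towards -y (the robot's right); friction about 2.5 N, no spring.
- guard_bar (a point): Top of the guard's pull bar, 158 mm above the bench: an upright black bar of 12 mm diameter, 85 mm long downwards from here, standing 35 mm in front (-x) of the clear guard screen (160 mm wide, its top 148 mm above the bench). Moves with the guard; axes as the engraver's.
- loupe: Black eye loupe, 46 mm diameter, 40 mm tall; leave it. Origin: centre of its underside.
- driver: Grey-handled screwdriver, 140 mm long, lying; leave it. Origin below its middle, x along it.
- oiler: White bottle with orange cap, 32 mm diameter, 85 mm tall; leave it. Origin: centre of its underside.
- jar: Clear jar with green lid, 68 mm diameter, 50 mm tall; leave it. Origin: centre of its underside.
- tin: Turquoise round flat tin, 84 mm diameter, 16 mm tall; leave it. Origin: centre of its underside.
- watch: Steel wristwatch with green dial lying flat, 150 mm long, 11 mm high; leave it. Origin below the dial, x along the bracelet.
- tray: Blue divided tray, 110 by 80 by 22 mm; leave it. Origin: centre of its underside.

How it is judged:
By the outcome, as a careful person would: the job done as asked, in the order asked, and still so for the second after the job is handed in, with the robot touching nothing.
It also fails if it takes over 72 s, if anything falls off the work surface, if the arm or the gripper's body presses on something with over 40 N, if the wrist force passes 120 N, or if a joint passes its speed limit or range.

## Robot

A 6-joint arm with a two-finger parallel gripper is mounted at the origin on the work surface. World frame = base frame: x ahead of the robot, y to its left, z up, the work surface at z = 0. Lengths are in m, angles in rad, forces in N, time in s.
With the tool pointing down it reaches from about 0.35 to 0.975 m from the base axis. Payload 4.9 kg.
Tool frame: the origin (TCP) lies midway between the tips of the shut fingers; the grasp point (between the pads) lies 19 mm behind it; z points along the fingers, y is the line along which they close (so a half turn about z gives the same grasp; the last joint's range is limited). The gripper opens to 85 mm and grips with 20 to 120 N. Pads are 22 mm wide; open, the fingers measure 114 mm over their backs; the gripper's body (76 mm by 85 mm) begins 54 mm behind the grasp point. The pads swing forward as they close: fully open they stand 13 mm farther back than shut.
Start: joints at [1.135, 0.053, 1.613, -0, 1.476, -0.119], TCP at [0.195, 0.594, 0.231] pointing down, gripper open.
Joint ranges: [-3.01, 3.01], [-1.01, 2.22], [0.06, 2.58], [-1.02, 4.17], [0.09, 2.62], [-3.14, 3.14]. Speed limits (rad/s): [2.57, 2.57, 3.14, 3.14, 3.14, 3.14].

## Interface

Orientations are given as a rotation vector (axis times angle).
In Python, from station import ctrl gives the robot as it stands.
- The arm moves only by the tool step_arm, never from a script. Its argument "targets" is a list of rows, each an object with "travel": the shift along the world's x, y, z as a fraction of full scale, a list of three; "angular": the turn, a rotation vector about the world's x, y, z as a fraction of full scale, a list of three; "gripper": the opening, from 0 (shut) to 1 (fully open). In form: [{"travel": [x, y, z], "angular": [rx, ry, rz], "gripper": gripper}, ...]. A call has 1 to 10 rows; each row is the pose to reach, as a shift and turn from the pose commanded when the call began; what a row does not reach only later rows make up. Full scale, the value 1, is 0.6 m for a shift and pi/4 rad for a turn. A row lasts 1/10 s, in which the tool goes at most 50 mm and 8.59 degrees, less where a joint would pass 70% of its speed; a pose out of reach is approached as far as the arm can. A call with a number of a shift or a turn outside -1 to 1 is refused whole. A call with a gripper value outside its range is refused whole. The fingers move at their own pace and stop on an object; "squeeze" is the grip in N (left out, the last holds). Time passes only in rows, so rows that repeat a pose let the fingers close. It gives the time, the measured TCP pose, the force, the opening and the grip force at its end, in the units of the state.
- ctrl.get_obs(): the state, without advancing time (a new reading comes with each control period).
- ctrl.get_image(name): name is "side" or "top"; returns a dict with "img" (480x640x3 uint8, red, green, blue), "fx", "fy", "cx", "cy" (pixels), "D" ([k1, k2, p1, p2, k3] as OpenCV has them; the pictures are not rectified), "rvec" (rotation vector, rad) and "tvec" (3), from world to camera coordinates, as OpenCV has them. Camera axes: x right, y down, z forward; pixel columns grow to the right and rows downward; lengths in m; the calibration is good to about 2 mm. A picture is of the moment at which its call begins. There is no depth.
- ctrl.finish_job(): hands the job in; it is judged then, once.
The state is a dict: "t": time; "q": joint angles; "dq": joint speeds; "effort": joint torques, N m; "tool_pos": TCP position; "tool_rot": TCP orientation; "contact_force": force on the tool from outside, world axes, zero at the start; "wrist_torque": the same for the moment, N m; "opening": finger opening in m; "grip_force": force on a finger pad.
Only numpy, scipy, OpenCV 4.12 (cv2) and the standard library are available. Lean on these libraries where they do the work, as an engineer would, in place of code of your own. Each camera call takes 0.05 s, during which the arm holds its last target. There are 200 camera calls.

## Working session

There is one attempt and no reset: what is moved stays moved. The work goes in short steps, Python scripts to look and compute and a tool call to move; the robot and the scene stay as the last step left them, time stands still between calls to the robot, and variables do not carry over. Pictures are saved under pics/ and viewed, at most 10 in all, crops included, and the job is handed in when it is done.

Besides the shell and the picture viewer there is one more tool, called by a JSON object that holds its "method" and its "body". step_arm: Moves the arm, as the interface text tells. Its arguments: {"type":"object","properties":{"targets":{"type":"array"},"squeeze":{"type":"number"}},"required":["targets"]}

```bash
mkdir -p pics; ls; python3 - <<'E'
from station import ctrl
import cv2,pickle
d={}
for n in("side","top"):
    r=ctrl.get_image(n);d[n]=r
    cv2.imwrite(f"pics/{n}0.png",r["img"][:,:,::-1])
    print({k:v for k,v in r.items() if k!="img"})
pickle.dump(d,open("cam.pkl","wb"))
print(ctrl.get_obs())
E
```

```text
pics
{'fx': 529.9342283580836, 'fy': 529.9342283580836, 'cx': 325.732367271382, 'cy': 239.46370165015745, 'D': array([-0.14853493,  0.        ,  0.        ,  0.        ,  0.        ]), 'rvec': array([ 2.23799037, -0.88450652,  0.35514695]), 'tvec': array([-0.42183324,  0.35870082,  1.16970411])}
{'fx': 482.1436764906665, 'fy': 482.1436764906665, 'cx': 317.26263259380056, 'cy': 244.2633197254394, 'D': array([-0.01066339,  0.        ,  0.        ,  0.        ,  0.        ]), 'rvec': array([ 2.14623766, -2.18927636,  0.07195918]), 'tvec': array([0.00246669, 0.55061836, 1.5950722 ])}
{'t': 0.1, 'q': array([ 1.13499619e+00,  5.32936186e-02,  1.61418052e+00,  4.05070152e-05,
        1.47600020e+00, -1.18975317e-01]), 'dq': array([-6.38746932e-04, -4.16064241e-05, -4.36011537e-03, -1.80702230e-03,
        1.71069385e-03,  1.75963013e-03]), 'effort': array([ 3.04148052e-04, -3.94899952e+01, -3.71365142e+01, -1.63020295e-04,
        3.91631547e-03,  5.49244277e-06]), 'tool_pos': array([0.19445017, 0.59337927, 0.23017   ]), 'tool_rot': array([-4.95506824e-01, -3.10170734e+00,  2.82491567e-03]), 'contact_force': array([-0.22719361, -0.00675123, -0.26962263]), 'wrist_torque': array([ 0.02915271, -0.02218578, -0.01661551]), 'grip_force': 0.0, 'opening': 0.08562272259620443}
```

View pics/side0.png

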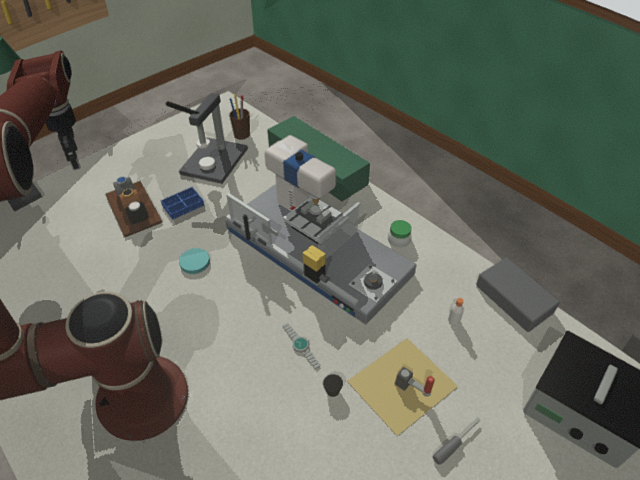

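View pics/top0.png

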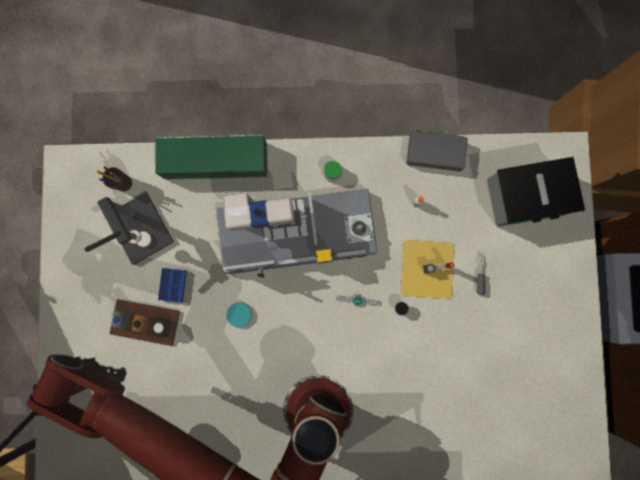

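The side view shows the engraver in the middle with its shaft near (374,280), the crank on the pad at (404,377) with its red handle at (429,383), and the guard bar near (247,227). In the top view the crank hub is at (429,268), the handle at (449,265), the shaft at (359,227) and the guard bar at about (262,272). I'll zoom in next.

```bash
python3 - <<'E'
import cv2,pickle,numpy as np
d=pickle.load(open("cam.pkl","rb"))
s=d["side"]["img"][:,:,::-1];t=d["top"]["img"][:,:,::-1]
R=lambda im,x,y,w,h,k:cv2.resize(im[y:y+h,x:x+w],None,fx=k,fy=k,interpolation=cv2.INTER_CUBIC)
cv2.imwrite("pics/z1.png",R(s,222,180,200,150,4))
a=np.hstack([R(s,340,335,120,100,10/3),R(t,395,230,120,100,10/3)])
b=R(t,210,185,240,60*1,10/3)
b=R(t,210,190,240,90,10/3)
m=np.vstack([a[:300],b]);print(m.shape);cv2.imwrite("pics/z2.png",m[:600])
E
```

```text
(600, 800, 3)
```

View pics/z1.png

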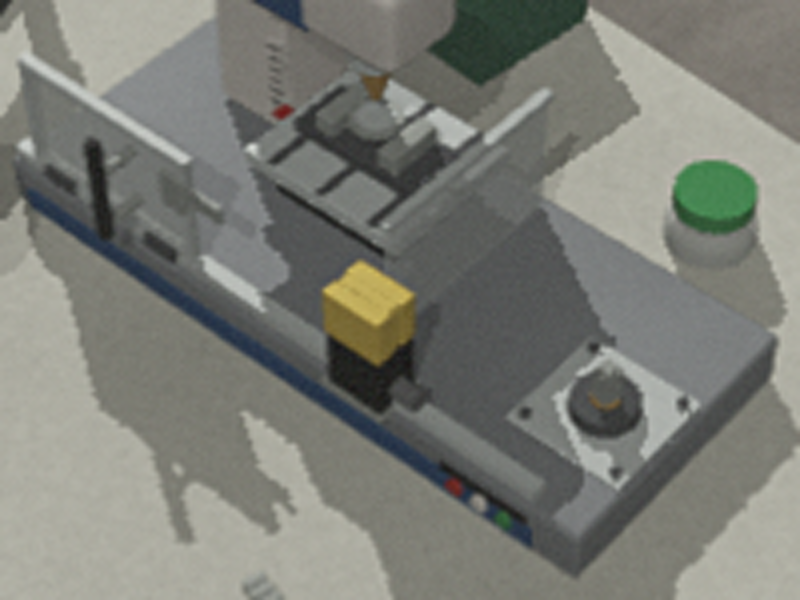

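View pics/z2.png

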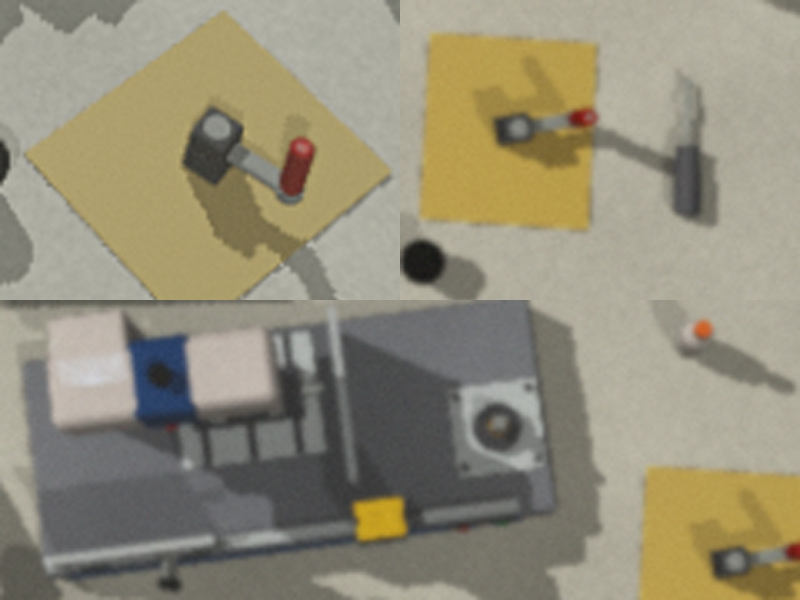

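The z1 crop (side) shows the bar top at about (93,145), the shaft top at (607,368), the yellow switch top at (370,283) and the base corners. The z2 crop shows the hub top and handle top in both views, the pad corners, and the shaft at (497,425). Next I'll fit poses to these points.

```bash
cat > h.py <<'E'
import cv2,pickle,numpy as np
from scipy.optimize import least_squares
d=pickle.load(open("cam.pkl","rb"))
def K(c):return np.array([[c["fx"],0,c["cx"]],[0,c["fy"],c["cy"]],[0,0,1.]])
def proj(n,P):
    c=d[n];return cv2.projectPoints(np.array(P,float).reshape(-1,1,3),c["rvec"],c["tvec"],K(c),c["D"])[0].reshape(-1,2)
def world(p,L):
    x,y,a=p;L=np.array(L,float)/1000
    return np.c_[x+L[:,0]*np.cos(a)-L[:,1]*np.sin(a),y+L[:,0]*np.sin(a)+L[:,1]*np.cos(a),L[:,2]]
def fit(obs,p0):  # obs: (cam,local mm,pixel)
    def f(p):
        return np.concatenate([(proj(n,world(p,[l]))-np.array(px)).ravel() for n,l,px in obs])
    r=least_squares(f,p0,loss="soft_l1");return r.x,f(r.x).reshape(-1,2)
def tri(z,obs): # point of known height
    r=least_squares(lambda p:np.concatenate([(proj(n,[[p[0],p[1],z]])-px).ravel() for n,px in obs]),[.6,0])
    return r.x,r.fun.reshape(-1,2)
A=lambda u,v:(222+(u+.5)/4-.5,180+(v+.5)/4-.5)
k=10/3
B=lambda u,v:(340+(u+.5)/k-.5,335+(v+.5)/k-.5)
C=lambda u,v:(395+(u-400+.5)/k-.5,230+(v+.5)/k-.5)
T=lambda u,v:(210+(u+.5)/k-.5,190+(v-300+.5)/k-.5)
E
python3 - <<'E'
from h import *
np.set_printoptions(precision=4,suppress=True)
E=[("side",(-110,-205,0),A(577,577)),("side",(110,-205,45),A(777,343)),("side",(-20,-155,90),A(607,370)),
("top",(110,-205,45),T(530,301)),("top",(-110,-205,45),T(553,512)),("top",(110,310,45),T(25,362)),("top",(-110,310,45),T(46,573)),("top",(-20,-155,90),T(498,424)),
("side",(-100,-28,134),A(370,285)),("top",(-100,-28,134),T(380,518))]
p,r=fit(E,[.65,.1,0]);print("eng",p,"\n",r)
print("shaft from eng",world(p,[(-20,-155,90)]))
print("shaft",tri(.09,[("side",A(607,370)),("top",T(498,424))]))
print("bar",tri(.158,[("side",A(93,145)),("top",T(166,585))]), "side only",tri(.158,[("side",A(93,145))]))
P=[("top",(-95,85,3),C(430,33)),("top",(-95,-85,3),C(0,0))][:0]
# pad local: x 190,y170 ; top image up = +x, left = +y
P=[("top",(95,85,3),C(430,33)),("top",(95,-85,3),C(597,43)),("top",(-95,-85,3),C(587,230)),("top",(-95,85,3),C(421,217)),
("side",(95,85,3),B(225,10)),("side",(-95,85,3),B(25,155)),("side",(95,-85,3),B(390,177))]
p,r=fit(P,[.5,-.3,0]);print("pad",p,"\n",r)
H=[("side",(0,0,49),B(217,124)),("top",(0,0,49),C(516,128)),("side",(60,0,90),B(301,145)),("top",(60,0,90),C(588,117))]
p,r=fit(H,[.5,-.3,-1.5]);print("crank",p,"\n",r)
E
```

```text
eng [0.6036 0.0077 0.1015] 
 [[-1.5412  1.7753]
 [ 0.974  -2.0446]
 [-0.4514 -0.9037]
 [ 0.2963 -1.9657]
 [ 2.039  -0.0259]
 [-0.8832 -1.4024]
 [-0.431   0.5371]
 [ 0.9222 -0.3338]
 [-1.127   1.55  ]
 [ 0.1328 -0.0384]]
shaft from eng [[ 0.5994 -0.1485  0.09  ]]
shaft (array([ 0.5986, -0.1488]), array([[-0.5796, -0.6677],
       [ 1.0252, -0.0921]]))
bar (array([0.449 , 0.1672]), array([[-0.497 ,  0.0607],
       [ 0.3119, -0.5116]])) side only (array([0.4501, 0.1665]), array([[0., 0.]]))
pad [ 0.4609 -0.3797 -0.0956] 
 [[ 0.806  -0.3863]
 [ 0.98    0.3463]
 [ 0.9845  0.5557]
 [ 0.0269  0.5563]
 [-0.4037 -0.2533]
 [-0.8937 -0.8532]
 [ 0.6888 -1.6071]]
crank [ 0.4641 -0.3773 -1.4573] 
 [[-0.4103  0.031 ]
 [ 0.6535 -0.4876]
 [-0.369  -0.1727]
 [ 0.4252 -0.1751]]
```

```bash
python3 - <<'E'
from station import ctrl
from h import *
o=[]
for n,(x,y) in(("side",(359,262)),("top",(344,212))):
    im=np.mean([ctrl.get_image(n)["img"].astype(float) for _ in range(6)],0)
    c=im[y:y+36,x:x+32,::-1]
    c=(c-c.min())/(np.percentile(c,99)-c.min())*255
    o.append(cv2.resize(c.clip(0,255),None,fx=12.5,fy=12.5,interpolation=cv2.INTER_CUBIC))
cv2.imwrite("pics/shaft.png",np.hstack(o))
E
```

```text
[ WARN:0@17.915] global loadsave.cpp:1063 imwrite_ Unsupported depth image for selected encoder is fallbacked to CV_8U.
```

View pics/shaft.png

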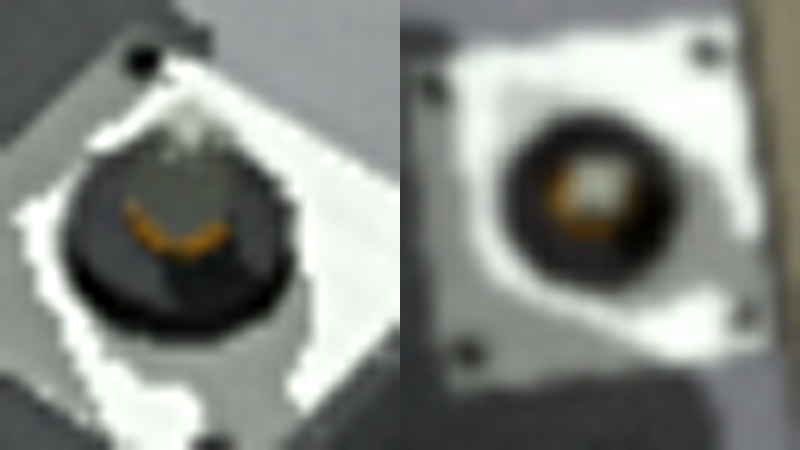

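The shaft square looks roughly aligned with the engraver, so I'll start moving towards the crank.

{"method": "step_arm", "body": {"targets": [{"travel": [0.342, -0.322, 0.067], "angular": [0, 0, -0.75], "gripper": 1}, {"travel": [0.342, -0.322, 0.067], "angular": [0, 0, -0.75], "gripper": 1}, {"travel": [0.342, -0.322, 0.067], "angular": [0, 0, -0.75], "gripper": 1}, {"travel": [0.342, -0.322, 0.067], "angular": [0, 0, -0.75], "gripper": 1}, {"travel": [0.342, -0.322, 0.067], "angular": [0, 0, -0.75], "gripper": 1}, {"travel": [0.342, -0.322, 0.067], "angular": [0, 0, -0.75], "gripper": 1}, {"travel": [0.426, -0.738, 0.067], "angular": [0, 0, -0.75], "gripper": 1}, {"travel": [0.426, -0.738, 0.067], "angular": [0, 0, -0.75], "gripper": 1}, {"travel": [0.426, -0.738, 0.067], "angular": [0, 0, -0.75], "gripper": 1}, {"travel": [0.426, -0.738, 0.067], "angular": [0, 0, -0.75], "gripper": 1}]}}

```text
t: 1.7
tool_pos: [0.4396, 0.2028, 0.2717]
tool_rot: [1.374, 2.825, 0.001]
contact_force: [0.4, 0.6, -0.4]
opening: 0.0853
grip_force: 0.0
```

{"method": "step_arm", "body": {"targets": [{"travel": [0.04, -0.967, 0], "angular": [0, 0, -0.701], "gripper": 1}, {"travel": [0.04, -0.967, 0], "angular": [0, 0, -0.701], "gripper": 1}, {"travel": [0.04, -0.967, 0], "angular": [0, 0, -0.701], "gripper": 1}, {"travel": [0.04, -0.967, 0], "angular": [0, 0, -0.701], "gripper": 1}, {"travel": [0.04, -0.967, 0], "angular": [0, 0, -0.701], "gripper": 1}, {"travel": [0.04, -0.967, 0], "angular": [0, 0, -0.701], "gripper": 1}, {"travel": [0.04, -0.967, 0], "angular": [0, 0, -0.701], "gripper": 1}, {"travel": [0.04, -0.967, 0], "angular": [0, 0, -0.701], "gripper": 1}, {"travel": [0.04, -0.967, 0], "angular": [0, 0, -0.701], "gripper": 1}, {"travel": [0.04, -0.967, 0], "angular": [0, 0, -0.701], "gripper": 1}]}}

```text
t: 2.7
tool_pos: [0.4598, -0.2972, 0.2718]
tool_rot: [2.091, 2.344, 0.0]
contact_force: [0.4, 1.4, 0.7]
opening: 0.0852
grip_force: 0.0
```

{"method": "step_arm", "body": {"targets": [{"travel": [0.007, -0.133, 0], "angular": [0, 0, 0], "gripper": 1}, {"travel": [0.007, -0.133, 0], "angular": [0, 0, 0], "gripper": 1}, {"travel": [0.007, -0.133, -0.253], "angular": [0, 0, 0], "gripper": 1}, {"travel": [0.007, -0.133, -0.253], "angular": [0, 0, 0], "gripper": 1}, {"travel": [0.007, -0.133, -0.253], "angular": [0, 0, 0], "gripper": 1}, {"travel": [0.007, -0.133, -0.253], "angular": [0, 0, 0], "gripper": 1}, {"travel": [0.007, -0.133, -0.253], "angular": [0, 0, 0], "gripper": 1}]}}

```text
t: 3.4
tool_pos: [0.464, -0.3744, 0.1194]
tool_rot: [-2.089, -2.343, -0.0]
contact_force: [1.0, -0.1, 0.7]
opening: 0.0855
grip_force: 0.0
```

```bash
python3 - <<'E'
from station import ctrl
import cv2,numpy as np
o=ctrl.get_obs();print(o["tool_pos"],o["contact_force"],o["q"])
R=lambda im,x,y,w,h,k:cv2.resize(im[y:y+h,x:x+w],None,fx=k,fy=k,interpolation=cv2.INTER_CUBIC)
s=ctrl.get_image("side")["img"][:,:,::-1];t=ctrl.get_image("top")["img"][:,:,::-1]
cv2.imwrite("pics/g1.png",np.hstack([R(s,340,290,120,150,10/3),R(t,370,200,120,150,10/3)]))
E
```

```text
[ 0.46403611 -0.37437469  0.1194024 ] [ 1.01245104 -0.05925812  0.68001106] [-8.03630140e-01  8.01809278e-02  1.77706776e+00 -8.13256675e-06
  1.28637898e+00 -9.18070450e-01]
```

View pics/g1.png

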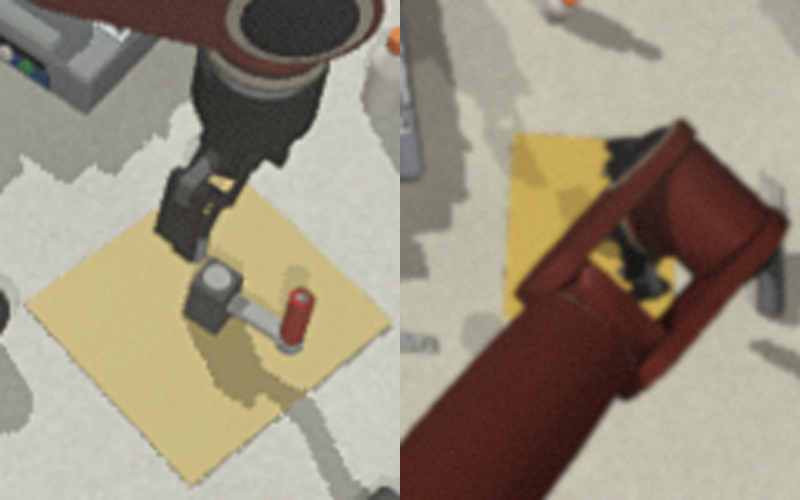

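The gripper stands above the hub and the fingers straddle it along x. The crank has not been disturbed: hub top at about (217,275) in the crop. I'll descend and grip.

{"method": "step_arm", "body": {"targets": [{"travel": [0, -0.004, -0.08], "angular": [0, 0, 0], "gripper": 1}, {"travel": [0, -0.004, -0.1625], "angular": [0, 0, 0], "gripper": 1}, {"travel": [0, -0.004, -0.1625], "angular": [0, 0, 0], "gripper": 1}, {"travel": [0, -0.004, -0.1625], "angular": [0, 0, 0], "gripper": 1}, {"travel": [0, -0.004, -0.1625], "angular": [0, 0, 0], "gripper": 0}, {"travel": [0, -0.004, -0.1625], "angular": [0, 0, 0], "gripper": 0}, {"travel": [0, -0.004, -0.1625], "angular": [0, 0, 0], "gripper": 0}, {"travel": [0, -0.004, -0.1625], "angular": [0, 0, 0], "gripper": 0}, {"travel": [0, -0.004, -0.1625], "angular": [0, 0, 0], "gripper": 0}, {"travel": [0, -0.004, -0.1625], "angular": [0, 0, 0], "gripper": 0}], "squeeze": 60}}

```text
t: 4.5
tool_pos: [0.4649, -0.378, 0.0239]
tool_rot: [2.089, 2.343, -0.001]
contact_force: [-1.5, 0.6, 6.2]
opening: 0.0269
grip_force: 60.5
```

{"method": "step_arm", "body": {"targets": [{"travel": [0, 0, 0.227], "angular": [0, 0, 0], "gripper": 0}, {"travel": [0, 0, 0.227], "angular": [0, 0, 0], "gripper": 0}, {"travel": [0, 0, 0.227], "angular": [0, 0, 0], "gripper": 0}, {"travel": [0.224, 0.3825, 0.227], "angular": [0, 0, 0], "gripper": 0}, {"travel": [0.224, 0.3825, 0.227], "angular": [0, 0, 0], "gripper": 0}, {"travel": [0.224, 0.3825, 0.227], "angular": [0, 0, 0], "gripper": 0}, {"travel": [0.224, 0.3825, 0.227], "angular": [0, 0, 0], "gripper": 0}, {"travel": [0.224, 0.3825, 0.227], "angular": [0, 0, 0], "gripper": 0}, {"travel": [0.224, 0.3825, 0.227], "angular": [0, 0, 0], "gripper": 0}, {"travel": [0.224, 0.3825, 0.227], "angular": [0, 0, 0], "gripper": 0}]}}

```text
t: 5.5
tool_pos: [0.599, -0.1452, 0.1575]
tool_rot: [-2.085, -2.348, 0.001]
contact_force: [-0.4, -0.8, -2.6]
opening: 0.0269
grip_force: 60.5
```

```bash
python3 - <<'E'
from station import ctrl
import cv2,numpy as np
o=ctrl.get_obs();print(o["tool_pos"],o["contact_force"],o["opening"],o["wrist_torque"])
R=lambda im,x,y,w,h,k:cv2.resize(im[y:y+h,x:x+w],None,fx=k,fy=k,interpolation=cv2.INTER_CUBIC)
s=ctrl.get_image("side")["img"][:,:,::-1];t=ctrl.get_image("top")["img"][:,:,::-1]
cv2.imwrite("pics/g2.png",np.hstack([R(s,330,210,80,100,5),R(t,320,180,80,100,5)]))
E
```

```text
[ 0.59903524 -0.14521436  0.15749978] [-0.44576023 -0.8136218  -2.61807831] 0.0269493478418642 [-0.02274793  0.02358014  0.04667886]
```

View pics/g2.png

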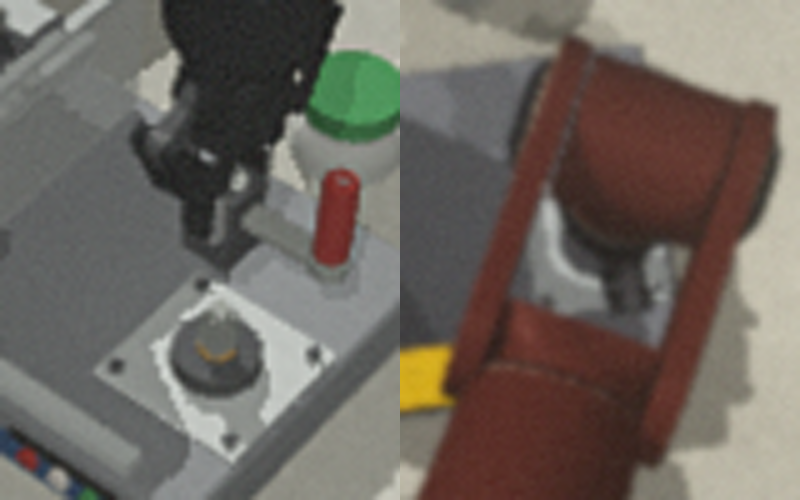

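The crank is held level above the shaft. In the crop the handle top is at (342,176), the near bottom corner of the hub at (228,279) and the shaft top at (219,313). I'll compute the offset from this one camera.

```bash
python3 - <<'E'
from h import *
np.set_printoptions(precision=4,suppress=True)
G=lambda u,v:(330+(u+.5)/5-.5,210+(v+.5)/5-.5)
a=2*np.arctan2(2.348,2.085)-np.pi  # crank yaw = tool y - 90deg
print("yaw",a)
print("shaft side", tri(.09,[("side",G(219,314))])[0], tri(.09,[("side",A(607,370))])[0], "shared",tri(.09,[("side",(359+190/12.5-.5,262+112/12.5-.5))])[0])
for n,l,px in[("handle top",(60,0,87),(342,176)),("handle bottom",(60,0,37),(333,263)),("near corner",(14,14,0),(228,279)),("c2",(14,-14,0),(228,279)),("c3",(-14,-14,0),(228,279))]:
    w=world((.599,-.1452,a),[np.array(l)+[0,0,136.5]])[0]
    q=proj("side",[w])[0]; g=(q-[330,210]+.5)*5-.5
    print(n,"pred crop px",g,"implied offset mm",(tri(w[2],[("side",G(*px))])[0]-w[:2])*1e3)
E
```

```text
yaw -1.4522797094814621
shaft side [ 0.5975 -0.152 ] [ 0.5981 -0.1513] shared [ 0.6026 -0.1481]
handle top pred crop px [336.4435 177.474 ] implied offset mm [ 2.5237 -1.1166]
handle bottom pred crop px [326.0259 251.1644] implied offset mm [-3.1217 -7.1216]
near corner pred crop px [257.6773 239.7615] implied offset mm [-28.9046  -7.4084]
c2 pred crop px [223.3454 273.1093] implied offset mm [-1.101  -4.0977]
c3 pred crop px [176.8147 245.0822] implied offset mm [  2.2097 -31.9013]
```

{"method": "step_arm", "body": {"targets": [{"travel": [-0.002, -0.004, -0.06], "angular": [0, 0, 0], "gripper": 0}, {"travel": [-0.002, -0.004, -0.06], "angular": [0, 0, 0], "gripper": 0}, {"travel": [-0.002, -0.004, -0.06], "angular": [0, 0, 0], "gripper": 0}, {"travel": [-0.002, -0.004, -0.06], "angular": [0, 0, 0], "gripper": 0}]}}

```text
t: 6.0
tool_pos: [0.5979, -0.1511, 0.1237]
tool_rot: [2.091, 2.342, 0.001]
contact_force: [-0.5, 0.2, -2.4]
opening: 0.027
grip_force: 60.2
```

{"method": "step_arm", "body": {"targets": [{"travel": [0, 0.004, -0.01], "angular": [0, 0, 0], "gripper": 0}, {"travel": [0, 0.004, -0.02], "angular": [0, 0, 0], "gripper": 0}, {"travel": [0, 0.004, -0.025], "angular": [0, 0, 0], "gripper": 0}, {"travel": [0, 0.004, -0.03], "angular": [0, 0, 0], "gripper": 0}, {"travel": [0, 0.004, -0.033], "angular": [0, 0, 0], "gripper": 0}, {"travel": [0, 0.004, -0.033], "angular": [0, 0, 0], "gripper": 0}]}}

```text
t: 6.6
tool_pos: [0.5989, -0.1481, 0.1056]
tool_rot: [2.089, 2.343, 0.001]
contact_force: [-3.0, 0.9, 9.0]
opening: 0.0271
grip_force: 61.9
```

{"method": "step_arm", "body": {"targets": [{"travel": [0, 0, -0.003], "angular": [0, 0, -0.06], "gripper": 0}, {"travel": [0, 0, -0.005], "angular": [0, 0, -0.12], "gripper": 0}, {"travel": [0, 0, -0.005], "angular": [0, 0, -0.18], "gripper": 0}, {"travel": [0, 0, -0.005], "angular": [0, 0, -0.24], "gripper": 0}]}}

```text
t: 7.0
tool_pos: [0.5989, -0.1476, 0.1004]
tool_rot: [2.302, 2.134, 0.004]
contact_force: [2.8, 1.0, -1.2]
opening: 0.027
grip_force: 60.6
```

{"method": "step_arm", "body": {"targets": [{"travel": [0, 0, -0.006], "angular": [0, 0, 0], "gripper": 0}, {"travel": [0, 0, -0.012], "angular": [0, 0, 0], "gripper": 0}, {"travel": [0, 0, -0.018], "angular": [0, 0, 0], "gripper": 0}, {"travel": [0, 0, -0.023], "angular": [0, 0, 0], "gripper": 0}, {"travel": [0, 0, -0.026], "angular": [0, 0, 0], "gripper": 0}]}}

```text
t: 7.5
tool_pos: [0.5991, -0.148, 0.0867]
tool_rot: [2.3, 2.137, 0.002]
contact_force: [-1.8, 2.1, 16.7]
opening: 0.0265
grip_force: 62.7
```

Fully seated: z is 0.0867 and a steady 17 N pushes back. I'll release, rise and go to the handle.

{"method": "step_arm", "body": {"targets": [{"travel": [0, 0, 0.003], "angular": [0, 0, 0], "gripper": 0.7}, {"travel": [0, 0, 0.003], "angular": [0, 0, 0], "gripper": 0.7}, {"travel": [0, 0, 0.003], "angular": [0, 0, 0], "gripper": 0.7}, {"travel": [0, 0, 0.08], "angular": [0, 0, 0], "gripper": 0.7}, {"travel": [0, 0, 0.155], "angular": [0, 0, 0], "gripper": 0.7}, {"travel": [0, 0, 0.155], "angular": [0, 0, 0], "gripper": 0.7}, {"travel": [-0.007, -0.1, 0.155], "angular": [0, 0, 0], "gripper": 0.7}, {"travel": [-0.007, -0.1, 0.155], "angular": [0, 0, 0], "gripper": 0.7}, {"travel": [-0.007, -0.1, 0.155], "angular": [0, 0, 0], "gripper": 0.7}, {"travel": [-0.007, -0.1, 0.155], "angular": [0, 0, 0], "gripper": 0.7}]}}

```text
t: 8.5
tool_pos: [0.5928, -0.2071, 0.1759]
tool_rot: [-2.301, -2.136, 0.0]
contact_force: [-0.0, 0.7, -0.0]
opening: 0.0599
grip_force: 0.0
```

```bash
python3 - <<'E'
from station import ctrl
import cv2,numpy as np
o=ctrl.get_obs();print(o["tool_pos"],o["contact_force"],o["opening"],o["q"])
R=lambda im,x,y,w,h,k:cv2.resize(im[y:y+h,x:x+w],None,fx=k,fy=k,interpolation=cv2.INTER_CUBIC)
s=ctrl.get_image("side")["img"][:,:,::-1]
cv2.imwrite("pics/g3.png",R(s,330,210,100,100,6))
E
```

```text
[ 0.59279215 -0.20705788  0.17589863] [-0.00847279  0.72261265 -0.04551059] 0.05985421083926485 [-4.54731875e-01  9.96714875e-02  1.65720739e+00  5.48115929e-04
  1.38685665e+00 -3.80301257e-01]
```

View pics/g3.png

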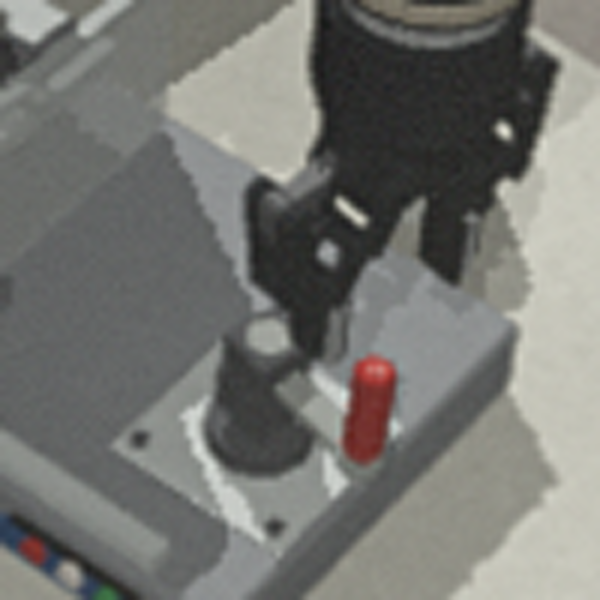

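The hub is flush on the boss and the crank stands level. The handle top is at crop (376,363).

```bash
python3 - <<'E'
from h import *
print(tri(.153,[("side",(330+376.5/6-.5,210+363.5/6-.5))])[0],tri(.112,[("side",(330+268.5/6-.5,210+336.5/6-.5))])[0])
E
```

```text
[ 0.5928434  -0.21122165] [ 0.60028767 -0.15017367]
```

{"method": "step_arm", "body": {"targets": [{"travel": [0, -0.002, -0.07], "angular": [0, 0, 0], "gripper": 0.7}, {"travel": [0, -0.002, -0.097], "angular": [0, 0, 0], "gripper": 0.7}, {"travel": [0, -0.002, -0.097], "angular": [0, 0, 0], "gripper": 0}, {"travel": [0, -0.002, -0.097], "angular": [0, 0, 0], "gripper": 0}, {"travel": [0, -0.002, -0.097], "angular": [0, 0, 0], "gripper": 0}, {"travel": [0, -0.002, -0.097], "angular": [0, 0, 0], "gripper": 0}, {"travel": [0, -0.002, -0.097], "angular": [0, 0, 0], "gripper": 0}, {"travel": [0, -0.002, -0.097], "angular": [0, 0, 0], "gripper": 0}], "squeeze": 40}}

```text
t: 9.35
tool_pos: [0.594, -0.2092, 0.1202]
tool_rot: [2.301, 2.136, 0.001]
contact_force: [-0.3, -0.1, 3.0]
opening: 0.0169
grip_force: 39.2
```

{"method": "step_arm", "body": {"targets": [{"travel": [-0.0304, 0.0076, 0], "angular": [0, 0, 0], "gripper": 0}, {"travel": [-0.0569, 0.0242, 0], "angular": [0, 0, 0], "gripper": 0}, {"travel": [-0.077, 0.0481, 0], "angular": [0, 0, 0], "gripper": 0}, {"travel": [-0.0887, 0.0771, 0], "angular": [0, 0, 0], "gripper": 0}, {"travel": [-0.0909, 0.1083, 0], "angular": [0, 0, 0], "gripper": 0}, {"travel": [-0.0833, 0.1387, 0], "angular": [0, 0, 0], "gripper": 0}, {"travel": [-0.0668, 0.1652, 0], "angular": [0, 0, 0], "gripper": 0}, {"travel": [-0.0428, 0.1853, 0], "angular": [0, 0, 0], "gripper": 0}, {"travel": [-0.0138, 0.1971, 0], "angular": [0, 0, 0], "gripper": 0}, {"travel": [0.0174, 0.1992, 0], "angular": [0, 0, 0], "gripper": 0}]}}

```text
t: 10.35
tool_pos: [0.6058, -0.0872, 0.1222]
tool_rot: [2.299, 2.138, 0.006]
contact_force: [-1.6, 1.1, 8.7]
opening: 0.017
grip_force: 40.3
```

{"method": "step_arm", "body": {"targets": [{"travel": [0.0304, -0.0076, 0], "angular": [0, 0, 0], "gripper": 0}, {"travel": [0.0569, -0.0242, 0], "angular": [0, 0, 0], "gripper": 0}, {"travel": [0.077, -0.0481, 0], "angular": [0, 0, 0], "gripper": 0}, {"travel": [0.0887, -0.0771, 0], "angular": [0, 0, 0], "gripper": 0}, {"travel": [0.0909, -0.1083, 0], "angular": [0, 0, 0], "gripper": 0}, {"travel": [0.0833, -0.1387, 0], "angular": [0, 0, 0], "gripper": 0}, {"travel": [0.0668, -0.1652, 0], "angular": [0, 0, 0], "gripper": 0}, {"travel": [0.0428, -0.1853, 0], "angular": [0, 0, 0], "gripper": 0}, {"travel": [0.0138, -0.1971, 0], "angular": [0, 0, 0], "gripper": 0}, {"travel": [-0.0174, -0.1992, 0], "angular": [0, 0, 0], "gripper": 0}]}}

```text
t: 11.35
tool_pos: [0.5944, -0.2091, 0.1206]
tool_rot: [2.301, 2.135, 0.005]
contact_force: [2.1, 4.6, 3.5]
opening: 0.0169
grip_force: 39.7
```

{"method": "step_arm", "body": {"targets": [{"travel": [-0.0304, 0.0076, 0], "angular": [0, 0, 0], "gripper": 0}, {"travel": [-0.0569, 0.0242, 0], "angular": [0, 0, 0], "gripper": 0}, {"travel": [-0.077, 0.0481, 0], "angular": [0, 0, 0], "gripper": 0}, {"travel": [-0.0887, 0.0771, 0], "angular": [0, 0, 0], "gripper": 0}, {"travel": [-0.0909, 0.1083, 0], "angular": [0, 0, 0], "gripper": 0}, {"travel": [-0.0833, 0.1387, 0], "angular": [0, 0, 0], "gripper": 0}, {"travel": [-0.0668, 0.1652, 0], "angular": [0, 0, 0], "gripper": 0}, {"travel": [-0.0668, 0.1652, 0], "angular": [0, 0, 0], "gripper": 0}]}}

```text
t: 12.15
tool_pos: [0.5545, -0.1073, 0.1218]
tool_rot: [2.3, 2.14, 0.004]
contact_force: [-5.7, 5.2, 13.3]
opening: 0.0166
grip_force: 40.9
```

{"method": "step_arm", "body": {"targets": [{"travel": [0, 0, 0], "angular": [0, 0, 0], "gripper": 0.6}, {"travel": [0, 0, 0], "angular": [0, 0, 0], "gripper": 0.6}, {"travel": [0, 0, 0.05], "angular": [0, 0, 0], "gripper": 0.6}, {"travel": [0, 0, 0.095], "angular": [0, 0, 0], "gripper": 0.6}, {"travel": [0, 0, 0.095], "angular": [0, 0, 0.2], "gripper": 0.6}, {"travel": [0.074, -0.068, 0.095], "angular": [0, 0, 1], "gripper": 0.6}, {"travel": [0.074, -0.068, 0.095], "angular": [0, 0, 1], "gripper": 0.6}, {"travel": [0.074, -0.068, 0.095], "angular": [0, 0, 1], "gripper": 0.6}, {"travel": [0.074, -0.068, 0.095], "angular": [0, 0, 1], "gripper": 0.6}, {"travel": [0.074, -0.068, 0.095], "angular": [0, 0, 1], "gripper": 0.6}]}}

```text
t: 13.15
tool_pos: [0.5972, -0.1508, 0.1747]
tool_rot: [-1.305, -2.856, 0.0]
contact_force: [-0.6, 0.3, 0.5]
opening: 0.0515
grip_force: 0.0
```

```bash
python3 - <<'E'
from station import ctrl
import cv2,numpy as np
o=ctrl.get_obs();print(o["tool_pos"],o["contact_force"],o["opening"],o["q"],o["tool_rot"])
R=lambda im,x,y,w,h,k:cv2.resize(im[y:y+h,x:x+w],None,fx=k,fy=k,interpolation=cv2.INTER_CUBIC)
s=ctrl.get_image("side")["img"][:,:,::-1]
cv2.imwrite("pics/g4.png",np.hstack([R(s,330,210,80,100,5),R(s,280,185,80,100,5)]))
E
```

```text
[ 0.59715723 -0.15075019  0.17465146] [-0.64163497  0.28896611  0.53847494] 0.05152042892435406 [-3.68023000e-01  7.29602298e-02  1.68775314e+00 -5.77698086e-05
  1.38282246e+00 -1.08181886e+00] [-1.30453405e+00 -2.85580698e+00  2.73283138e-04]
```

View pics/g4.png

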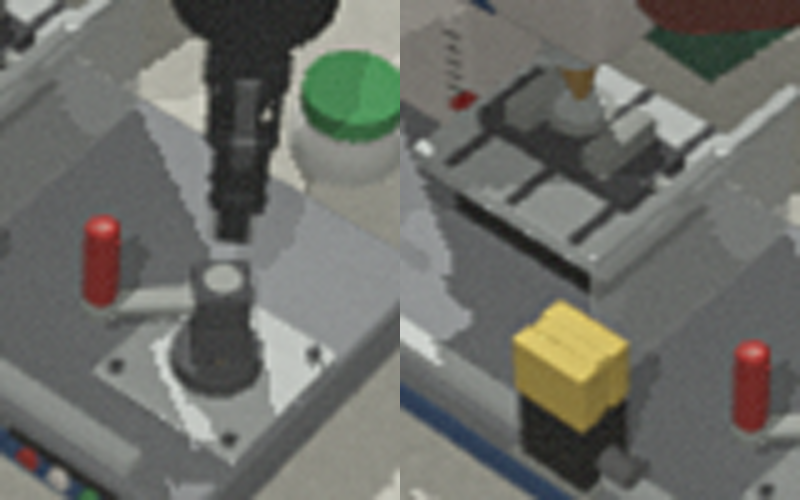

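The crank arm points at about 137°. The handle top is at crop (103,222) and the hub top at (223,277), with the gripper above the hub. The table has almost reached the brass nose. I'll grip the hub.

{"method": "step_arm", "body": {"targets": [{"travel": [0.003, 0.004, 0], "angular": [0, 0, 0.16], "gripper": 0.6}, {"travel": [0.003, 0.004, 0], "angular": [0, 0, 0.16], "gripper": 0.6}, {"travel": [0.003, 0.004, -0.07], "angular": [0, 0, 0.16], "gripper": 0.6}, {"travel": [0.003, 0.004, -0.143], "angular": [0, 0, 0.16], "gripper": 0.6}, {"travel": [0.003, 0.004, -0.143], "angular": [0, 0, 0.16], "gripper": 0}, {"travel": [0.003, 0.004, -0.143], "angular": [0, 0, 0.16], "gripper": 0}, {"travel": [0.003, 0.004, -0.143], "angular": [0, 0, 0.16], "gripper": 0}, {"travel": [0.003, 0.004, -0.143], "angular": [0, 0, 0.16], "gripper": 0}], "squeeze": 25}}

```text
t: 14.0
tool_pos: [0.5977, -0.1471, 0.0898]
tool_rot: [-1.126, -2.927, -0.001]
contact_force: [-4.3, 2.3, -7.3]
opening: 0.0276
grip_force: 30.7
```

```bash
python3 - <<'E'
from station import ctrl
o=ctrl.get_obs();print(o["tool_pos"],o["opening"],o["q"][5],o["wrist_torque"])
E
```

```text
[ 0.59770379 -0.14706298  0.08981127] 0.027611571715981106 -1.1986673138991042 [0.57552649 0.87601178 0.06423649]
```

{"method": "step_arm", "body": {"targets": [{"travel": [0.002, -0.001, -0.002], "angular": [0, 0, -0.15], "gripper": 0}, {"travel": [0.002, -0.001, -0.002], "angular": [0, 0, -0.32], "gripper": 0}, {"travel": [0.002, -0.001, -0.002], "angular": [0, 0, -0.49], "gripper": 0}, {"travel": [0.002, -0.001, -0.002], "angular": [0, 0, -0.66], "gripper": 0}, {"travel": [0.002, -0.001, -0.002], "angular": [0, 0, -0.66], "gripper": 0}]}}

```text
t: 14.5
tool_pos: [0.5991, -0.1467, 0.0896]
tool_rot: [-1.841, -2.538, -0.001]
contact_force: [-6.7, 5.9, -2.6]
opening: 0.0273
grip_force: 27.9
```

```bash
cat > o.py <<'E'
from station import ctrl
import numpy as np
np.set_printoptions(precision=4,suppress=True)
o=ctrl.get_obs();r=o["tool_rot"];y=np.degrees(2*np.arctan2(r[1],r[0]))-90
print("t",round(o["t"],2),o["tool_pos"],"open",round(o["opening"],4),"q6",round(o["q"][5],3),"F",o["contact_force"],"M",o["wrist_torque"],"tooly",round((y+90)%180-90,1))
E
python3 o.py
```

```text
t 14.5 [ 0.5991 -0.1467  0.0896] open 0.0273 q6 -0.678 F [-6.7374  5.8741 -2.6387] M [1.1536 1.0918 0.0223] tooly 18.1
```

{"method": "step_arm", "body": {"targets": [{"travel": [0, -0.002, 0], "angular": [0, 0, -0.18], "gripper": 0}, {"travel": [0, -0.002, 0], "angular": [0, 0, -0.36], "gripper": 0}, {"travel": [0, -0.002, 0], "angular": [0, 0, -0.54], "gripper": 0}, {"travel": [0, -0.002, 0], "angular": [0, 0, -0.72], "gripper": 0}, {"travel": [0, -0.002, 0], "angular": [0, 0, -0.72], "gripper": 0}]}}

```text
t: 15.0
tool_pos: [0.6, -0.1469, 0.0897]
tool_rot: [-2.476, -1.924, -0.003]
contact_force: [-3.4, 9.6, -4.2]
opening: 0.0278
grip_force: 27.7
```

```bash
python3 o.py
```

```text
t 15.0 [ 0.6    -0.1469  0.0897] open 0.0278 q6 -0.115 F [-3.4202  9.5656 -4.1897] M [1.7811 0.6029 0.0267] tooly -14.3
```

{"method": "step_arm", "body": {"targets": [{"travel": [0, 0.003, 0], "angular": [0, 0, -0.18], "gripper": 0}, {"travel": [0, 0.003, 0], "angular": [0, 0, -0.36], "gripper": 0}, {"travel": [0, 0.003, 0], "angular": [0, 0, -0.54], "gripper": 0}, {"travel": [0, 0.003, 0], "angular": [0, 0, -0.72], "gripper": 0}, {"travel": [0, 0.003, 0], "angular": [0, 0, -0.72], "gripper": 0}]}}

```text
t: 15.5
tool_pos: [0.6009, -0.1467, 0.0899]
tool_rot: [-2.917, -1.161, -0.002]
contact_force: [-1.1, 6.9, -5.5]
opening: 0.0275
grip_force: 27.6
```

```bash
python3 o.py
```

```text
t 15.5 [ 0.6009 -0.1467  0.0899] open 0.0275 q6 0.451 F [-1.129   6.8909 -5.4626] M [1.024  0.2449 0.0154] tooly -46.6
```

{"method": "step_arm", "body": {"targets": [{"travel": [0, 0.001, 0], "angular": [0, 0, -0.18], "gripper": 0}, {"travel": [0, 0.001, 0], "angular": [0, 0, -0.36], "gripper": 0}, {"travel": [0, 0.001, 0], "angular": [0, 0, -0.54], "gripper": 0}, {"travel": [0, 0.001, 0], "angular": [0, 0, -0.72], "gripper": 0}, {"travel": [0, 0.001, 0], "angular": [0, 0, -0.72], "gripper": 0}]}}

```text
t: 16.0
tool_pos: [0.6014, -0.1475, 0.0903]
tool_rot: [3.126, 0.305, 0.003]
contact_force: [-1.1, 2.2, -5.3]
opening: 0.0278
grip_force: 27.8
```

```bash
python3 o.py
```

```text
t 16.0 [ 0.6014 -0.1475  0.0903] open 0.0278 q6 1.015 F [-1.1376  2.1646 -5.3419] M [ 0.4435 -0.0037  0.0459] tooly -78.9
```

{"method": "step_arm", "body": {"targets": [{"travel": [0, 0, -0.001], "angular": [0, 0, -0.18], "gripper": 0}, {"travel": [0, 0, -0.001], "angular": [0, 0, -0.36], "gripper": 0}, {"travel": [0, 0, -0.001], "angular": [0, 0, -0.54], "gripper": 0}, {"travel": [0, 0, -0.001], "angular": [0, 0, -0.72], "gripper": 0}, {"travel": [0, 0, -0.001], "angular": [0, 0, -0.72], "gripper": 0}]}}

```text
t: 16.5
tool_pos: [0.6016, -0.1483, 0.0902]
tool_rot: [3.087, -0.576, 0.004]
contact_force: [-0.8, 0.2, -2.5]
opening: 0.0275
grip_force: 28.2
```

```bash
python3 o.py
```

```text
t 16.5 [ 0.6016 -0.1483  0.0902] open 0.0275 q6 1.579 F [-0.7926  0.2062 -2.52  ] M [-0.0046  0.278   0.0481] tooly 68.9
```

{"method": "step_arm", "body": {"targets": [{"travel": [0, 0, 0], "angular": [0, 0, -0.18], "gripper": 0}, {"travel": [0, 0, 0], "angular": [0, 0, -0.36], "gripper": 0}, {"travel": [0, 0, 0], "angular": [0, 0, -0.54], "gripper": 0}, {"travel": [0, 0, 0], "angular": [0, 0, -0.72], "gripper": 0}, {"travel": [0, 0, 0], "angular": [0, 0, -0.72], "gripper": 0}]}}

```text
t: 17.0
tool_pos: [0.6011, -0.1491, 0.0901]
tool_rot: [2.804, -1.412, 0.004]
contact_force: [-2.8, -3.1, 0.6]
opening: 0.0278
grip_force: 28.7
```

```bash
python3 o.py
```

```text
t 17.0 [ 0.6011 -0.1491  0.0901] open 0.0278 q6 2.143 F [-2.7706 -3.0919  0.636 ] M [-0.5851  0.6363 -0.0083] tooly 36.5
```

{"method": "step_arm", "body": {"targets": [{"travel": [0, 0, 0], "angular": [0, 0, -0.18], "gripper": 0}, {"travel": [0, 0, 0], "angular": [0, 0, -0.36], "gripper": 0}, {"travel": [0, 0, 0], "angular": [0, 0, -0.54], "gripper": 0}, {"travel": [0, 0, 0], "angular": [0, 0, -0.72], "gripper": 0}, {"travel": [0, 0, 0], "angular": [0, 0, -0.72], "gripper": 0}]}}

```text
t: 17.5
tool_pos: [0.6003, -0.1496, 0.0899]
tool_rot: [2.298, -2.137, 0.003]
contact_force: [-6.0, -3.9, 1.5]
opening: 0.0277
grip_force: 28.9
```

```bash
python3 o.py; python3 - <<'E'
from station import ctrl
import cv2,numpy as np
R=lambda im,x,y,w,h,k:cv2.resize(im[y:y+h,x:x+w],None,fx=k,fy=k,interpolation=cv2.INTER_CUBIC)
s=ctrl.get_image("side")["img"][:,:,::-1]
cv2.imwrite("pics/g5.png",np.hstack([R(s,330,210,80,100,5),R(s,280,185,80,100,5)]))
E
```

```text
t 17.5 [ 0.6003 -0.1496  0.0899] open 0.0277 q6 2.708 F [-6.047  -3.9287  1.5422] M [-0.7945  1.1862  0.0435] tooly 4.1
```

View pics/g5.png

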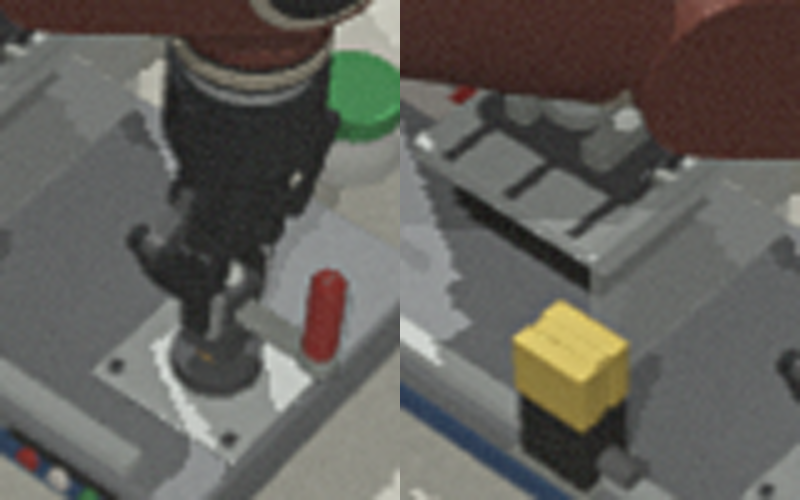

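The crank has followed the turn: its handle is at crop (328,275), arm at about −86°, roughly 710° wound. The wrist is near its limit, so I'll release, spin back half a turn above the hub and grip again.

{"method": "step_arm", "body": {"targets": [{"travel": [0, 0, -0.003], "angular": [0, 0, 0], "gripper": 0.6}, {"travel": [0, 0, -0.003], "angular": [0, 0, 0], "gripper": 0.6}, {"travel": [0, 0, 0.07], "angular": [0, 0, 0], "gripper": 0.6}, {"travel": [0, 0, 0.07], "angular": [0, 0, 0], "gripper": 0.6}, {"travel": [0, 0, 0.07], "angular": [0, 0, 1], "gripper": 0.6}, {"travel": [0, 0, 0.07], "angular": [0, 0, 1], "gripper": 0.6}, {"travel": [0, 0, 0.07], "angular": [0, 0, 1], "gripper": 0.6}, {"travel": [0, 0, 0.07], "angular": [0, 0, 1], "gripper": 0.6}, {"travel": [0, 0, 0.07], "angular": [0, 0, 1], "gripper": 0.6}, {"travel": [0, 0, 0.07], "angular": [0, 0, 1], "gripper": 0.6}]}}

```text
t: 18.55
tool_pos: [0.6018, -0.1475, 0.1312]
tool_rot: [-2.944, 1.094, -0.004]
contact_force: [0.2, -0.3, -1.1]
opening: 0.0515
grip_force: 0.0
```

{"method": "step_arm", "body": {"targets": [{"travel": [0, 0, 0], "angular": [0, 0, 1], "gripper": 0.6}, {"travel": [0, 0, 0], "angular": [0, 0, 1], "gripper": 0.6}, {"travel": [0, 0, 0], "angular": [0, 0, 1], "gripper": 0.6}, {"travel": [0, 0, 0], "angular": [0, 0, 1], "gripper": 0.6}, {"travel": [0, 0, 0], "angular": [0, 0, 1], "gripper": 0.6}, {"travel": [0, 0, 0], "angular": [0, 0, 1], "gripper": 0.6}]}}

```text
t: 19.15
tool_pos: [0.6017, -0.1475, 0.1311]
tool_rot: [3.139, 0.116, 0.004]
contact_force: [0.5, -0.6, -0.1]
opening: 0.0512
grip_force: 0.0
```

{"method": "step_arm", "body": {"targets": [{"travel": [0, 0, 0], "angular": [0, 0, 1], "gripper": 0.6}, {"travel": [0, 0, 0], "angular": [0, 0, 1], "gripper": 0.6}, {"travel": [0, 0, 0], "angular": [0, 0, 1], "gripper": 0.6}, {"travel": [0, 0, 0], "angular": [0, 0, 1], "gripper": 0.6}, {"travel": [0, 0, 0], "angular": [0, 0, 1], "gripper": 0.6}, {"travel": [0, 0, 0], "angular": [0, 0, 1], "gripper": 0.6}]}}

```text
t: 19.75
tool_pos: [0.6017, -0.1475, 0.1311]
tool_rot: [2.855, 1.308, 0.004]
contact_force: [0.3, 0.4, 0.7]
opening: 0.0513
grip_force: 0.0
```

{"method": "step_arm", "body": {"targets": [{"travel": [0, 0, 0], "angular": [0, 0, 1], "gripper": 0.6}, {"travel": [0, 0, 0], "angular": [0, 0, 1], "gripper": 0.6}, {"travel": [0, 0, 0], "angular": [0, 0, 1], "gripper": 0.6}, {"travel": [0, 0, 0], "angular": [0, 0, 1], "gripper": 0.6}, {"travel": [0, 0, 0], "angular": [0, 0, 1], "gripper": 0.6}, {"travel": [0, 0, 0], "angular": [0, 0, 1], "gripper": 0.6}, {"travel": [0, 0, 0], "angular": [0, 0, 1], "gripper": 0.6}]}}

```text
t: 20.45
tool_pos: [0.6016, -0.1475, 0.1311]
tool_rot: [2.142, 2.296, 0.002]
contact_force: [0.2, 0.5, -0.3]
opening: 0.051
grip_force: 0.0
```

```bash
python3 o.py
```

```text
t 20.45 [ 0.6016 -0.1475  0.1311] open 0.051 q6 -0.43 F [ 0.1628  0.46   -0.3055] M [-0.0081  0.0129  0.0696] tooly 4.0
```

{"method": "step_arm", "body": {"targets": [{"travel": [-0.004, -0.002, -0.03], "angular": [0, 0, 0], "gripper": 0.6}, {"travel": [-0.004, -0.002, -0.073], "angular": [0, 0, 0], "gripper": 0.6}, {"travel": [-0.004, -0.002, -0.073], "angular": [0, 0, 0], "gripper": 0}, {"travel": [-0.004, -0.002, -0.073], "angular": [0, 0, 0], "gripper": 0}, {"travel": [-0.004, -0.002, -0.073], "angular": [0, 0, 0], "gripper": 0}, {"travel": [-0.004, -0.002, -0.073], "angular": [0, 0, 0], "gripper": 0}, {"travel": [-0.004, -0.002, -0.075], "angular": [0, 0, 0], "gripper": 0}], "squeeze": 25}}

```text
t: 21.15
tool_pos: [0.5986, -0.148, 0.0862]
tool_rot: [-2.145, -2.295, -0.002]
contact_force: [-1.1, 5.9, 2.6]
opening: 0.0282
grip_force: 25.8
```

```bash
python3 o.py
```

```text
t 21.15 [ 0.5986 -0.148   0.0862] open 0.0282 q6 -0.432 F [-1.0861  5.8882  2.6323] M [1.0149 0.2873 0.0358] tooly 3.9
```

{"method": "step_arm", "body": {"targets": [{"travel": [0, 0, 0], "angular": [0, 0, -0.18], "gripper": 0}, {"travel": [0, 0, 0], "angular": [0, 0, -0.36], "gripper": 0}, {"travel": [0, 0, 0], "angular": [0, 0, -0.36], "gripper": 0}]}}

```text
t: 21.45
tool_pos: [0.5987, -0.1479, 0.0862]
tool_rot: [-2.449, -1.967, -0.002]
contact_force: [-0.4, 5.4, -2.7]
opening: 0.028
grip_force: 24.4
```

```bash
python3 o.py
```

```text
t 21.45 [ 0.5987 -0.1479  0.0862] open 0.028 q6 -0.147 F [-0.3568  5.4414 -2.6836] M [ 1.0101 -0.0842  0.0576] tooly -12.5
```

{"method": "step_arm", "body": {"targets": [{"travel": [0, 0, 0], "angular": [0, 0, -0.18], "gripper": 0}, {"travel": [0, 0, 0], "angular": [0, 0, -0.36], "gripper": 0}, {"travel": [0, 0, 0], "angular": [0, 0, -0.54], "gripper": 0}, {"travel": [0, 0, 0], "angular": [0, 0, -0.54], "gripper": 0}]}}

```text
t: 21.85
tool_pos: [0.599, -0.1477, 0.0863]
tool_rot: [-2.808, -1.407, -0.004]
contact_force: [1.8, 6.8, -1.8]
opening: 0.0283
grip_force: 24.5
```

```bash
python3 o.py
```

```text
t 21.85 [ 0.599  -0.1477  0.0863] open 0.0283 q6 0.277 F [ 1.8055  6.847  -1.7609] M [ 1.1081 -0.2998  0.0212] tooly -36.8
```

{"method": "step_arm", "body": {"targets": [{"travel": [0, 0, 0], "angular": [0, 0, -0.18], "gripper": 0}, {"travel": [0, 0, 0], "angular": [0, 0, -0.36], "gripper": 0}, {"travel": [0, 0, 0], "angular": [0, 0, -0.54], "gripper": 0}, {"travel": [0, 0, 0], "angular": [0, 0, -0.54], "gripper": 0}]}}

```text
t: 22.25
tool_pos: [0.5994, -0.1476, 0.0863]
tool_rot: [-3.041, -0.785, -0.005]
contact_force: [3.6, 6.5, -3.5]
opening: 0.0284
grip_force: 24.9
```

```bash
python3 o.py
```

```text
t 22.25 [ 0.5994 -0.1476  0.0863] open 0.0284 q6 0.702 F [ 3.6352  6.5491 -3.5121] M [ 1.1296 -0.4703  0.0643] tooly -61.1
```

{"method": "step_arm", "body": {"targets": [{"travel": [0, 0, 0], "angular": [0, 0, -0.18], "gripper": 0}, {"travel": [0, 0, 0], "angular": [0, 0, -0.36], "gripper": 0}, {"travel": [0, 0, 0], "angular": [0, 0, -0.36], "gripper": 0}]}}

```text
t: 22.55
tool_pos: [0.5998, -0.148, 0.0865]
tool_rot: [-3.122, -0.348, -0.006]
contact_force: [4.3, 5.3, -4.0]
opening: 0.028
grip_force: 24.7
```

```bash
python3 o.py
```

```text
t 22.55 [ 0.5998 -0.148   0.0865] open 0.028 q6 0.984 F [ 4.2824  5.3146 -4.003 ] M [ 1.0318 -0.7355  0.0546] tooly -77.3
```

{"method": "step_arm", "body": {"targets": [{"travel": [0, 0, 0], "angular": [0, 0, -0.18], "gripper": 0}, {"travel": [0, 0, 0], "angular": [0, 0, -0.36], "gripper": 0}, {"travel": [0, 0, 0], "angular": [0, 0, -0.36], "gripper": 0}]}}

```text
t: 22.85
tool_pos: [0.6001, -0.1479, 0.0866]
tool_rot: [-3.139, 0.095, -0.007]
contact_force: [4.9, 5.9, -3.0]
opening: 0.0279
grip_force: 24.7
```

```bash
python3 o.py
```

```text
t 22.85 [ 0.6001 -0.1479  0.0866] open 0.0279 q6 1.267 F [ 4.9014  5.9209 -2.9531] M [ 1.1367 -0.8193  0.0973] tooly 86.5
```

{"method": "step_arm", "body": {"targets": [{"travel": [0, 0, 0], "angular": [0, 0, -0.18], "gripper": 0}, {"travel": [0, 0, 0], "angular": [0, 0, -0.36], "gripper": 0}, {"travel": [0, 0, 0], "angular": [0, 0, -0.36], "gripper": 0}]}}

```text
t: 23.15
tool_pos: [0.6, -0.1483, 0.0868]
tool_rot: [-3.096, 0.531, -0.007]
contact_force: [5.2, 4.5, -2.5]
opening: 0.0277
grip_force: 48.5
```

```bash
python3 o.py
```

```text
t 23.15 [ 0.6    -0.1483  0.0868] open 0.0277 q6 1.547 F [ 5.1813  4.5381 -2.4687] M [ 0.9039 -0.558   0.6971] tooly 70.5
```

The stop is reached: torque jumped to 0.70 N m and grip force doubled. I'll ease the twist out before pulling, staying within the socket's play.

{"method": "step_arm", "body": {"targets": [{"travel": [-0.002, -0.001, 0], "angular": [0, 0, 0.08], "gripper": 0}, {"travel": [-0.002, -0.001, 0], "angular": [0, 0, 0.08], "gripper": 0}]}}

```text
t: 23.35
tool_pos: [0.6001, -0.1484, 0.0869]
tool_rot: [-3.11, 0.432, -0.012]
contact_force: [10.0, 6.4, -5.9]
opening: 0.0282
grip_force: 28.2
```

```bash
python3 o.py
```

```text
t 23.35 [ 0.6001 -0.1484  0.0869] open 0.0282 q6 1.481 F [10.0215  6.4271 -5.8609] M [ 1.1658 -1.4008  0.4567] tooly 74.2
```

{"method": "step_arm", "body": {"targets": [{"travel": [0.004, 0.002, 0], "angular": [0, 0, 0.07], "gripper": 0}, {"travel": [0.004, 0.002, 0], "angular": [0, 0, 0.07], "gripper": 0}]}}

```text
t: 23.55
tool_pos: [0.6003, -0.1482, 0.0868]
tool_rot: [3.122, -0.349, 0.003]
contact_force: [-0.3, 2.8, 1.1]
opening: 0.0276
grip_force: 25.2
```

```bash
python3 o.py
```

```text
t 23.55 [ 0.6003 -0.1482  0.0868] open 0.0276 q6 1.431 F [-0.3312  2.8241  1.0982] M [0.6739 0.0931 0.1023] tooly 77.2
```

{"method": "step_arm", "body": {"targets": [{"travel": [0, 0, 0], "angular": [0, 0, 0], "gripper": 0}, {"travel": [0, 0, 0], "angular": [0, 0, 0], "gripper": 0}, {"travel": [0, 0, 0.015], "angular": [0, 0, 0], "gripper": 0}, {"travel": [0, 0, 0.03], "angular": [0, 0, 0], "gripper": 0}, {"travel": [0, 0, 0.05], "angular": [0, 0, 0], "gripper": 0}, {"travel": [0, 0, 0.075], "angular": [0, 0, 0], "gripper": 0}, {"travel": [0, 0, 0.1], "angular": [0, 0, 0], "gripper": 0}, {"travel": [0, 0, 0.13], "angular": [0, 0, 0], "gripper": 0}, {"travel": [0, 0, 0.13], "angular": [0, 0, 0], "gripper": 0}], "squeeze": 70}}

```text
t: 24.45
tool_pos: [0.6003, -0.1496, 0.1643]
tool_rot: [3.119, -0.352, 0.004]
contact_force: [0.9, -0.0, -1.6]
opening: 0.0248
grip_force: 78.9
```

```bash
python3 o.py
```

```text
t 24.45 [ 0.6003 -0.1496  0.1643] open 0.0248 q6 1.432 F [ 0.9213 -0.0445 -1.5542] M [-0.0042 -0.091  -0.0391] tooly 77.1
```

```bash
cat >> h.py <<'E'
def red(n="side",x0=300,x1=480,y0=200,y1=420):
    from station import ctrl
    im=ctrl.get_image(n)["img"].astype(int)[y0:y1,x0:x1]
    m=(im[...,0]>120)&(im[...,1]<60)&(im[...,2]<70)
    nn,l,st,ce=cv2.connectedComponentsWithStats(m.astype(np.uint8))
    return [(st[i,4],(ce[i]+[x0,y0]).round(1),(st[i,:4]+[x0,y0,0,0])) for i in range(1,nn) if st[i,4]>15]
E
python3 - <<'E'
from h import *
print(red())
a=np.radians(167.1)
print(proj("side",world((.6003,-.1496,a),[(60,0,62+143.5),(60,0,87+143.5),(0,0,143.5)])))
E
```

```text
[]
[[354.93714208 248.56789821]
 [355.37484101 241.00588796]
 [374.94653163 256.8630589 ]]
```

```bash
python3 - <<'E'
from h import *
from station import ctrl
im=ctrl.get_image("side")["img"].astype(int)
m=(im[...,0]-np.maximum(im[...,1],im[...,2])>60)
nn,l,st,ce=cv2.connectedComponentsWithStats(m.astype(np.uint8))
for i in range(1,nn):
    if 10<st[i,4]<2000: print(st[i],ce[i].round(1),im[l==i].mean(0).round())
E
```

```text
[355 246   7  18  88] [358.7 254.6] [122.  49.  46.]
[457 299   6   4  21] [459.4 300.4] [199. 128.  80.]
```

```bash
python3 - <<'E'
from h import *
from station import ctrl
from scipy.spatial.transform import Rotation as Ro
im=np.mean([ctrl.get_image("side")["img"].astype(float) for _ in range(6)],0)
m=(im[...,0]-np.maximum(im[...,1],im[...,2])>45);m[:,:340]=0;m[:,390:]=0;m[:230]=0;m[290:]=0
v,u=np.nonzero(m)
for r in range(v.min(),v.max()+1): print(r,u[v==r].min(),u[v==r].max(),end=" | ")
ends=[]
for r0,r1 in((v.min(),v.min()+6),(v.max()-5,v.max()+1)):
    s=(v>=r0)&(v<r1);ends.append((u[s].mean(),v[s].mean()))
print("\nends",ends)
a=np.radians(167.1)
def pts(p):
    dx,dz,tilt,dyaw=p
    L=np.array([(60,0,87),(60,0,37)],float)/1e3
    R=Ro.from_euler("ZY",[a+dyaw,tilt]).as_matrix()
    g=np.array([0,0,.04]) # pivot
    return (L-g)@R.T+np.array([.6003,-.1496,.1435+.04+dz])+R@np.array([dx,0,0])
t=np.array([(u[v<v.min()+2].mean(),v.min()),(u[v>v.max()-2].mean(),v.max())])
print("tip px",t)
for name,idx in(("dz+tilt",[1,2]),("dz+yaw",[1,3]),("tilt+yaw",[2,3]),("dx+dz",[0,1]),("dx,dz,tilt",[0,1,2])):
    def f(q):
        p=np.zeros(4);p[idx]=q
        return (proj("side",pts(p))-t).ravel()
    r=least_squares(f,np.zeros(len(idx)),x_scale=[.01]*len(idx));print(name,r.x.round(4),"res",r.fun.round(1))
g=im[235:300,355:400].mean(2)
print(proj("side",[[.6003,-.1496,z] for z in(.09,.1235,.1435)]).round(1))
E
```

```text
246 357 359 | 247 355 360 | 248 355 361 | 249 355 361 | 250 355 361 | 251 355 361 | 252 355 361 | 253 355 361 | 254 355 361 | 255 355 361 | 256 355 361 | 257 355 361 | 258 356 361 | 259 356 361 | 260 356 361 | 261 356 361 | 262 356 361 | 263 357 360 | 264 358 359 | 
ends [(np.float64(357.9189189189189), np.float64(248.8108108108108)), (np.float64(358.5), np.float64(261.06666666666666))]
tip px [[357.66666667 246.        ]
 [358.5        264.        ]]
dz+tilt [-0.0352 -0.1844] res [ 0.8  1.  -4.2 -1.3]
dz+yaw [-0.0111  0.2063] res [ 0.9  1.6 -0.9 -1.7]
tilt+yaw [0.0976 0.2472] res [ 0.5  1.7  0.2 -2.8]
dx+dz [-0.0098 -0.0275] res [ 0.9  1.7 -0.9 -1.8]
dx,dz,tilt [-0.01   -0.0272  0.0076] res [ 0.8  1.8 -0.9 -1.9]
[[373.5 271.3]
 [374.4 262.4]
 [374.9 256.9]]
```

```bash
python3 - <<'E'
from h import *
from station import ctrl
im=np.mean([ctrl.get_image("side")["img"].astype(float) for _ in range(4)],0).mean(2)
print("cols",list(range(358,392,2)))
for r in range(242,286,1): print(r,im[r,358:392:2].astype(int))
E
```

```text
cols [358, 360, 362, 364, 366, 368, 370, 372, 374, 376, 378, 380, 382, 384, 386, 388, 390]
242 [ 97  98  99 144 142  92  43  40  41  39  42  42  50  42  42  42  45]
243 [ 97  96 100 145 144 108  41  41  42  42  39  44  39  42  44  43  45]
244 [ 98  98  95 137 145 114  41  39  38  46  41  45  42  44  43  44  42]
245 [ 98  97  95 136 146 114  39  38  43  54  41  43  43  44  44  42  40]
246 [102  98  95 101 145 108  39  39  63  66  42  45  43  43  43  43  40]
247 [127  99  96  93 139 115  30  58  65  71  48  42  41  42  43  37  46]
248 [151 113  93  96 138 124  43  58  67  87  81  43  41  43  38  47  89]
249 [151 101  94  97 135 145 103  64  62  79 105  40  44  45  43  88 129]
250 [107  76  94  97 102 146 147  73  58  81  94  43  43  41  56 128 128]
251 [ 70  63  93  97  98 145 146  75  52  93  92  39  43  41  60 129 126]
252 [ 65  60  94  99  95 135 142  82  55  92  93  44  41  42  60 129 127]
253 [ 65  61  97 100  96 100 119 113  86  92  93  43  44  44  64 130 126]
254 [ 65  62  92  86  76 103 124 111 115  91  79  41  47  42  75 127 126]
255 [ 66  62  83  77  96 167 134 113 118  95  6
[... 1546 characters left out ...]
5  91  85  96 193 194 193 192 162]
277 [137 136 152 151  88  92 102 101  96  91  91  87 185 194 193 194 197]
278 [137 152 199 134  90  93 104 103  95  93  90  87 134 193 192 193 196]
279 [137 182 202 116  92  90 104 102  95  98  88  88 129 196 191 193 195]
280 [139 145 198  97  95  92  95 104  96  94  89  88 140 198 193 190 195]
281 [140 141 200  91  93  93  81  96  95  77  84  87 137 199 195 192 194]
282 [140 142 201  85  93  92  73  70  78  67  70  88 109 197 195 194 194]
283 [139 136 194 104  81  94  90  65  68  66  69  84 107 196 194 194 197]
284 [137 135 196 129  61  89  95  71  67  67  69  65 118 192 193 194 195]
285 [138 137 189 166  56  72  88  80  69  67  66  58 136 193 193 193 196]
```

```bash
python3 - <<'E'
from h import *
np.set_printoptions(precision=1,suppress=True)
a=np.radians(167.1)
C8=[(x,y,z) for z in(0,46) for x,y in((14,14),(14,-14),(-14,-14),(-14,14))]
for n,dz,dy,dx in(("M0",0,0,0),("M1",-.011,.206,0),("M1b",-.011,-.1,0),("M2",-.0275,0,-.0098),("M3",-.02,.1,0)):
    p=(.6003+dx*np.cos(a),-.1496+dx*np.sin(a),a+dy)
    print(n,"bottom",proj("side",world(p,np.array(C8)+[0,0,143.5+dz*1e3]))[:4].tolist().__repr__()[:0],
     proj("side",world(p,np.array(C8)+[0,0,143.5+dz*1e3])).round(1).tolist(),"arm top 14/60",proj("side",world(p,np.array([(14,0,34),(60,0,34),(60,0,37),(60,0,87)])+[0,0,143.5+dz*1e3])).round(1).tolist())
E
```

```text
M0 bottom  [[373.3, 262.8], [366.9, 255.3], [376.5, 251.0], [383.0, 258.4], [374.6, 249.7], [368.0, 242.2], [377.8, 237.9], [384.6, 245.3]] arm top 14/60 [[371.0, 249.4], [354.5, 256.8], [354.5, 255.9], [355.4, 241.0]]
M1 bottom  [[374.7, 266.1], [366.5, 259.6], [374.6, 253.9], [382.8, 260.2], [376.0, 253.1], [367.6, 246.6], [375.8, 240.9], [384.3, 247.3]] arm top 14/60 [[371.5, 253.3], [357.6, 263.1], [357.6, 262.3], [358.6, 247.6]]
M1b bottom  [[372.2, 265.7], [366.9, 257.8], [377.0, 254.2], [382.5, 262.0], [373.5, 252.8], [367.9, 244.8], [378.3, 241.3], [384.0, 249.1]] arm top 14/60 [[370.4, 252.2], [353.0, 258.2], [353.1, 257.4], [353.9, 242.7]]
M2 bottom  [[376.0, 268.8], [369.6, 261.3], [379.0, 257.0], [385.4, 264.4], [377.3, 256.1], [370.8, 248.6], [380.4, 244.3], [387.0, 251.7]] arm top 14/60 [[373.7, 255.7], [357.5, 263.0], [357.6, 262.2], [358.5, 247.7]]
M3 bottom  [[373.6, 268.4], [366.3, 261.4], [375.2, 256.4], [382.5, 263.3], [374.9, 255.7], [367.4, 248.6], [376.4, 243.5], [384.0, 250.5]] arm top 14/60 [[370.8, 255.5], [355.6, 264.1], [355.7, 263.2], [356.5, 248.7]]
```

```bash
python3 - <<'E'
from h import *
from scipy.spatial.transform import Rotation as Ro
np.set_printoptions(precision=3,suppress=True)
a=np.radians(167.1)
L=np.array([(60,0,87),(60,0,37),(14,14,0),(-14,14,0),(14,0,34)],float)/1e3
t=np.array([(357.9,247.8),(358.5,262.5),(379,265.5),(387,260.5),(371,254.5)])
def P(p):
    dx,dz,tilt,dyaw,dn=p
    R=Ro.from_euler("ZY",[a+dyaw,tilt]).as_matrix();g=np.array([0,0,.04])
    return (L-g)@R.T+np.array([.6003,-.1496,.1835+dz])+Ro.from_euler("Z",a).as_matrix()@np.array([dx,dn,0])
for idx in([0,1,2],[1,2,3],[0,1,2,3],[0,1,2,3,4]):
    def f(q):
        p=np.zeros(5);p[idx]=q;return (proj("side",P(p))-t).ravel()
    r=least_squares(f,np.zeros(len(idx)),x_scale=.01);print(idx,r.x,"cost",r.cost.round(1),r.fun.reshape(-1,2).round(1).tolist())
E
```

```text
[0, 1, 2] [-0.01  -0.019  0.115] cost 7.8 [[-1.3, 0.5], [-0.7, -0.8], [-1.3, 0.7], [0.3, 0.5], [3.1, -0.8]]
[1, 2, 3] [-0.01   0.074  0.21 ] cost 15.2 [[-0.4, 1.6], [-0.8, 0.6], [-3.4, -0.2], [-3.3, -1.6], [0.6, -1.3]]
[0, 1, 2, 3] [-0.008 -0.017  0.094  0.083] cost 6.1 [[-0.3, 0.9], [-0.2, -0.2], [-1.6, 0.4], [-0.6, -0.2], [2.7, -0.9]]
[0, 1, 2, 3, 4] [0.007 0.01  0.083 0.111 0.019] cost 6.0 [[-0.2, 0.7], [-0.4, 0.1], [-1.6, 0.6], [-0.5, -0.3], [2.6, -1.1]]
```

By the numbers, the crank came off the shaft but slid about 18 mm down in the fingers and droops roughly 5° towards the handle. It is held, so I'll carry it gently to the pad and set it down by feel.

{"method": "step_arm", "body": {"targets": [{"travel": [-0.01, -0.02, 0.01], "angular": [0, 0, 0], "gripper": 0}, {"travel": [-0.035, -0.06, 0.02], "angular": [0, 0, 0], "gripper": 0}, {"travel": [-0.065, -0.11, 0.02], "angular": [0, 0, 0], "gripper": 0}, {"travel": [-0.095, -0.16, 0.02], "angular": [0, 0, 0], "gripper": 0}, {"travel": [-0.125, -0.21, 0.02], "angular": [0, 0, 0], "gripper": 0}, {"travel": [-0.155, -0.26, 0.02], "angular": [0, 0, 0], "gripper": 0}, {"travel": [-0.185, -0.31, 0.02], "angular": [0, 0, 0], "gripper": 0}, {"travel": [-0.21, -0.355, 0.02], "angular": [0, 0, 0], "gripper": 0}, {"travel": [-0.222, -0.377, 0.01], "angular": [0, 0, 0], "gripper": 0}, {"travel": [-0.222, -0.377, -0.02], "angular": [0, 0, 0], "gripper": 0}]}}

```text
t: 26.05
tool_pos: [0.466, -0.3778, 0.1537]
tool_rot: [3.118, -0.355, 0.006]
contact_force: [0.4, 0.2, -3.0]
opening: 0.0246
grip_force: 79.0
```

```bash
python3 o.py; cat > cf.py <<'E'
from h import *
from station import ctrl
from scipy.spatial.transform import Rotation as Ro
o=ctrl.get_obs();r=o["tool_rot"];a=2*np.arctan2(r[1],r[0])-np.pi
im=np.mean([ctrl.get_image("side")["img"].astype(float) for _ in range(4)],0)
m=(im[...,0]-np.maximum(im[...,1],im[...,2])>45).astype(np.uint8)
nn,l,st,ce=cv2.connectedComponentsWithStats(m)
P0=o["tool_pos"]-[0,0,.0205]
for aa in(a,a+np.pi):
    w=world((P0[0],P0[1],aa),np.array([(60,0,87),(60,0,37),(0,0,0)])+[0,0,P0[2]*1e3]);print("arm",round(np.degrees(aa)),"pred",proj("side",w).round(1).tolist())
for i in range(1,nn):
    if 50<st[i,4]<600 and st[i,0]>300: print("blob",st[i],ce[i].round(1))
E
python3 cf.py
```

```text
t 26.05 [ 0.466  -0.3778  0.1537] open 0.0246 q6 0.992 F [ 0.3834  0.1519 -3.0034] M [ 0.0422 -0.0087  0.0029] tooly 77.0
arm -193 pred [[390.0, 341.0], [387.7, 354.6], [409.6, 351.4]]
arm -13 pred [[438.6, 315.3], [434.8, 329.3], [409.6, 351.4]]
blob [351 247  17   8  59] [358.8 249.9]
blob [387 345   9  18 115] [390.8 353.2]
```

{"method": "step_arm", "body": {"targets": [{"travel": [0, 0, -0.04], "angular": [0, 0, 0], "gripper": 0}, {"travel": [0, 0, -0.09], "angular": [0, 0, 0], "gripper": 0}, {"travel": [0, 0, -0.14], "angular": [0, 0, 0], "gripper": 0}, {"travel": [0, 0, -0.165], "angular": [0, 0, 0], "gripper": 0}, {"travel": [0, 0, -0.17], "angular": [0, 0, 0], "gripper": 0}, {"travel": [0, 0, -0.17], "angular": [0, 0, 0], "gripper": 0}]}}

```text
t: 26.85
tool_pos: [0.4669, -0.3745, 0.05]
tool_rot: [3.122, -0.349, 0.001]
contact_force: [0.3, 0.4, -2.3]
opening: 0.0252
grip_force: 78.9
```

```bash
python3 o.py; python3 cf.py; python3 - <<'E'
from h import *
from station import ctrl
im=ctrl.get_image("side")["img"].astype(float).mean(2)
print("cols",list(range(386,424,2)))
for r in range(364,394): print(r,im[r,386:424:2].astype(int))
E
```

```text
t 26.85 [ 0.4669 -0.3745  0.05  ] open 0.0252 q6 0.993 F [ 0.3424  0.4174 -2.3358] M [-0.0007  0.0214  0.006 ] tooly 77.2
arm -193 pred [[384.6, 367.0], [382.7, 378.8], [403.3, 374.7]]
arm -13 pred [[430.0, 342.1], [426.7, 354.2], [403.3, 374.7]]
blob [384 370   8  16  98] [387.5 377.1]
cols [386, 388, 390, 392, 394, 396, 398, 400, 402, 404, 406, 408, 410, 412, 414, 416, 418, 420, 422]
364 [173 156 153 160 173 175 108  48  55  68 107  58  57  54  55  53  52 128
  68]
365 [172 154 154 155 170 175 103  48  69  75 119  60  49  56  53  54  46 135
  66]
366 [167 152 155 153 166 175 122  59  73  73 112  64  54  55  56  52  52 147
  76]
367 [166 157 157 156 165 175 148 133  74  76 114  61  50  53  55  55  54 107
  80]
368 [167 156 154 155 166 174 169 160  66  73 109  53  49  55  56  57  54  83
  63]
369 [164 138 152 155 164 173 175 146  65  70  84  62  53  51  56  50  52  66
  55]
370 [137 107 129 156 167 174 169 124  98  67  62  80  52  54  53  50  55  55
  52]
371 [110 143 112 146 168 169 159 116 121  74  67 106  55  54  51  55  53  54
  51]
372 [139 165 114 138 166 161 150 128 124  96  6
[... 1078 characters left out ...]
28 126 127 127 128 126 128 172
 172]
386 [115  97 116 165 174 172 171 173 172 126 125 126 127 129 127 128 123 174
 172]
387 [117 123 121 172 172 173 173 173 174 147 126 126 128 127 129 126 126 162
 173]
388 [134 130 155 174 172 172 172 172 174 162 128 127 129 126 127 127 126 149
 172]
389 [174 171 175 175 172 172 173 170 174 153 125 125 125 128 129 128 124 148
 173]
390 [177 174 174 173 173 171 174 174 173 176 127 128 127 128 127 125 125 136
 173]
391 [172 173 171 173 173 174 173 173 173 175 127 127 125 127 126 127 128 128
 160]
392 [175 172 171 172 172 172 172 173 173 174 130 123 127 127 129 126 126 126
 155]
393 [174 173 171 173 174 171 172 173 173 175 156 125 126 128 128 129 123 125
 154]
```

{"method": "step_arm", "body": {"targets": [{"travel": [0, 0, -0.005], "angular": [0, 0, 0], "gripper": 0}, {"travel": [0, 0, -0.01], "angular": [0, 0, 0], "gripper": 0}, {"travel": [0, 0, -0.01], "angular": [0, 0, 0], "gripper": 0}]}}

```text
t: 27.4
tool_pos: [0.4659, -0.3739, 0.0425]
tool_rot: [-3.121, 0.35, 0.002]
contact_force: [0.4, 0.2, -3.1]
opening: 0.0247
grip_force: 78.9
```

{"method": "step_arm", "body": {"targets": [{"travel": [0, 0, -0.005], "angular": [0, 0, 0], "gripper": 0}, {"travel": [0, 0, -0.005], "angular": [0, 0, 0], "gripper": 0}]}}

```text
t: 27.6
tool_pos: [0.4669, -0.3745, 0.0415]
tool_rot: [-3.122, 0.35, -0.001]
contact_force: [-0.5, 2.4, 3.9]
opening: 0.0247
grip_force: 79.8
```

{"method": "step_arm", "body": {"targets": [{"travel": [0, 0, -0.003], "angular": [0, 0, 0], "gripper": 0}, {"travel": [0, 0, -0.003], "angular": [0, 0, 0], "gripper": 0}]}}

```text
t: 27.8
tool_pos: [0.4677, -0.3748, 0.0413]
tool_rot: [3.122, -0.35, 0.003]
contact_force: [-3.0, 5.3, 11.6]
opening: 0.0248
grip_force: 80.6
```

```bash
python3 o.py
```

```text
t 27.8 [ 0.4677 -0.3748  0.0413] open 0.0248 q6 0.993 F [-2.9588  5.3296 11.5605] M [0.9235 0.4972 0.0296] tooly 77.2
```

{"method": "step_arm", "body": {"targets": [{"travel": [0, 0, 0.001], "angular": [0, 0, 0], "gripper": 0}, {"travel": [0, 0, 0.001], "angular": [0, 0, 0], "gripper": 0}, {"travel": [0, 0, 0.001], "angular": [0, 0, 0], "gripper": 0.4}, {"travel": [0, 0, 0.001], "angular": [0, 0, 0], "gripper": 0.6}, {"travel": [0, 0, 0.001], "angular": [0, 0, 0], "gripper": 0.7}, {"travel": [0, 0, 0.001], "angular": [0, 0, 0], "gripper": 0.7}], "squeeze": 20}}

```text
t: 28.4
tool_pos: [0.4662, -0.3743, 0.0388]
tool_rot: [-3.122, 0.35, 0.0]
contact_force: [-0.0, -0.2, -0.6]
opening: 0.0599
grip_force: 0.0
```

```bash
python3 o.py; python3 cf.py
```

```text
t 28.4 [ 0.4662 -0.3743  0.0388] open 0.0599 q6 0.993 F [-0.0315 -0.1886 -0.6201] M [-0.0089 -0.0154 -0.0153] tooly 77.2
arm 167 pred [[383.9, 369.9], [381.9, 381.4], [402.4, 377.3]]
arm 347 pred [[429.0, 345.0], [425.8, 357.0], [402.4, 377.3]]
blob [385 369   9  17 110] [388.8 376.9]
```

{"method": "step_arm", "body": {"targets": [{"travel": [0, 0, 0.08], "angular": [0, 0, 0], "gripper": 0.7}, {"travel": [0, 0, 0.16], "angular": [0, 0, 0], "gripper": 0.7}, {"travel": [0, 0, 0.24], "angular": [0, 0, 0], "gripper": 0.7}, {"travel": [0, 0.05, 0.3], "angular": [0, 0, 0], "gripper": 0.7}, {"travel": [0, 0.12, 0.33], "angular": [0, 0, 0], "gripper": 0.7}, {"travel": [0, 0.2, 0.35], "angular": [0, 0, 0], "gripper": 0.7}, {"travel": [-0.03, 0.28, 0.35], "angular": [0, 0, 0], "gripper": 0.7}, {"travel": [-0.03, 0.36, 0.35], "angular": [0, 0, 0], "gripper": 0.7}, {"travel": [-0.03, 0.44, 0.35], "angular": [0, 0, 0], "gripper": 0.7}, {"travel": [-0.03, 0.52, 0.35], "angular": [0, 0, 0], "gripper": 0.7}]}}

```text
t: 29.6
tool_pos: [0.4478, -0.0606, 0.2492]
tool_rot: [3.122, -0.351, 0.002]
contact_force: [0.7, 0.3, -1.1]
opening: 0.0597
grip_force: 0.0
```

```bash
python3 o.py; cat > crankfit.py <<'E'
from h import *
from station import ctrl
out={}
for n in("side","top"):
    im=np.mean([ctrl.get_image(n)["img"].astype(float) for _ in range(4)],0);out[n]=im
    m=(im[...,0]-np.maximum(im[...,1],im[...,2])>70).astype(np.uint8)
    nn,l,st,ce=cv2.connectedComponentsWithStats(m)
    for i in range(1,nn):
        if 10<st[i,4]<300 and st[i,0]>370 and 230<ce[i][1]<430: print(n,"red",st[i],ce[i].round(1))
# hub outline: dark & neutral pixels near the pad
for n,(x,y,w,h) in(("side",(385,350,50,50)),("top",(405,245,50,50))):
    c=out[n][y:y+h,x:x+w];m=(c.max(2)<85)&(c.max(2)-c.min(2)<25)
    nn,l,st,ce=cv2.connectedComponentsWithStats(m.astype(np.uint8))
    for i in range(1,nn):
        if st[i,4]>10: print(n,"dark",st[i]+[x,y,0,0,0],(ce[i]+[x,y]).round(1))
p=(.4725,-.3762,np.radians(167.1))
for n in("side","top"): print(n,"pred top/bot handle, hubtop, corners",proj(n,world(p,[(60,0,90),(60,0,40),(0,0,49),(14,14,3),(14,-14,3),(-14,-14,3),(-14,14,3)])).round(1).tolist())
E
python3 crankfit.py
```

```text
t 29.6 [ 0.4478 -0.0606  0.2492] open 0.0597 q6 1.495 F [ 0.6983  0.3496 -1.1097] M [-0.0117 -0.0345  0.0006] tooly 77.2
side red [457 299   5   4  15] [459.5 300.3]
side red [387 369   7   6  19] [389.8 372.2]
top red [425 278   7   5  24] [428.4 280.2]
side dark [402 368  15  17 133] [409.2 376.3]
top dark [423 259  10   9  36] [426.3 263.5]
side pred top/bot handle, hubtop, corners [[385.9, 372.2], [383.9, 383.5], [406.5, 369.3], [402.7, 386.9], [395.7, 377.5], [405.5, 372.0], [412.6, 381.2]]
top pred top/bot handle, hubtop, corners [[428.9, 282.9], [425.7, 283.0], [429.7, 265.0], [430.1, 270.5], [421.9, 268.8], [423.5, 260.7], [431.6, 262.4]]
```

```bash
python3 - <<'E'
from h import *
from station import ctrl
np.set_printoptions(precision=3,suppress=True)
im=np.mean([ctrl.get_image("side")["img"].astype(float) for _ in range(4)],0)
m=(im[...,0]-np.maximum(im[...,1],im[...,2])>45)
v,u=np.nonzero(m[362:392,380:398]);v+=362;u+=380
print("handle rows",v.min(),v.max(),"top u",u[v<v.min()+4].mean(),"bot u",u[v>v.max()-4].mean())
ht=(u[v<v.min()+4].mean(),v.min()+1.5);hb=(u[v>v.max()-4].mean(),v.max()-1.5)
g=im.mean(2)
for r in range(360,390): print(r,g[r,394:422].astype(int))
O=[("side",(60,0,90),ht),("side",(60,0,40),hb),("side",(14,14,3),(408.5,385)),("top",(60,0,90),(428.4,280.4)),("top",(0,0,49),(428.3,263.8))]
p,r=fit(O,[.4725,-.376,2.9]);print(p,np.degrees(p[2]),r.round(1).tolist())
print(proj("side",world(p,[(14,14,49),(14,-14,49),(-14,-14,49),(-14,14,49),(14,14,3),(14,-14,3),(-14,-14,3),(-14,14,3)])).round(1).tolist())
E
```

```text
handle rows 369 385 top u 389.8333333333333 bot u 388.3
360 [161 160 161 161 160 160 160 160 161 161 162 161 156 148 152 149 144 144
 154 160 161 162 160 160 160 160 160 160]
361 [161 161 160 159 160 161 161 161 161 162 161 156 148 145 144 137 127 129
 142 153 161 161 160 160 160 160 160 161]
362 [159 162 161 161 161 160 160 161 162 156 154 149 145 136 125 109  92  98
 124 143 152 160 161 161 160 160 160 160]
363 [152 161 161 161 160 161 161 161 156 148 145 144 135 112  96  95  96  90
  98 122 142 152 160 162 161 161 160 160]
364 [150 158 162 160 160 160 160 162 152 145 137 125 110 108 127 136 139 126
 104  98 123 144 161 162 160 160 161 160]
365 [144 150 158 161 162 160 161 164 144 132 114  94 105 135 152 156 157 151
 141 117  97 131 150 151 160 161 160 160]
366 [144 143 154 161 161 161 163 153 122 105  93  88 124 151 156 156 156 155
 156 148  97 108 142 146 161 161 160 161]
367 [144 142 155 162 160 161 163 133  91  83  85  91 141 156 156 153 153 153
 157 158 108  90 116 145 163 162 160 160]
368 [145 150 158 162 161 163 165 123  75  74  85  92 129 152 155 154 154 155
 159 160 111  8
[... 2063 characters left out ...]
161 161 161 160 160 162 160 138 117 114 116 118 119 117 118 117
 117 117 116 117 117 116 127 150 161 161]
387 [161 161 160 161 160 160 160 162 162 160 138 116 116 116 117 117 117 117
 116 117 117 117 117 116 115 127 149 162]
388 [161 160 160 159 161 161 160 160 162 163 160 119 114 116 117 118 118 117
 117 116 117 117 117 117 115 117 139 162]
389 [161 160 162 161 160 160 160 161 160 162 163 140 118 116 117 116 118 116
 118 117 118 116 118 116 117 116 138 161]
[ 0.481 -0.377  2.981] 170.81911217538038 [[0.1, 0.7], [-0.5, -1.0], [-2.5, -0.3], [1.7, -0.1], [1.4, -1.5]]
[[408.4, 374.7], [400.4, 365.6], [410.0, 359.5], [418.0, 368.4], [406.0, 384.7], [398.3, 375.8], [407.6, 369.8], [415.4, 378.5]]
```

The crank stands upright on the pad at (0.481, −0.377), and the residuals are small in both views. Now the guard bar.

{"method": "step_arm", "body": {"targets": [{"travel": [0.003, 0.08, 0], "angular": [0, 0, 0.15], "gripper": 0.7}, {"travel": [0.003, 0.16, 0], "angular": [0, 0, 0.3], "gripper": 0.7}, {"travel": [0.003, 0.24, 0], "angular": [0, 0, 0.418], "gripper": 0.7}, {"travel": [0.003, 0.32, 0], "angular": [0, 0, 0.418], "gripper": 0.7}, {"travel": [0.003, 0.378, 0], "angular": [0, 0, 0.418], "gripper": 0.7}, {"travel": [0.003, 0.378, -0.02], "angular": [0, 0, 0.418], "gripper": 0.7}, {"travel": [0.003, 0.378, -0.09], "angular": [0, 0, 0.418], "gripper": 0.7}, {"travel": [0.003, 0.378, -0.1], "angular": [0, 0, 0.418], "gripper": 0.7}]}}

```text
t: 31.0
tool_pos: [0.4471, 0.1633, 0.1835]
tool_rot: [3.136, 0.164, -0.015]
contact_force: [-0.7, -0.1, -1.4]
opening: 0.0598
grip_force: 0.0
```

```bash
python3 o.py; python3 - <<'E'
from h import *
from station import ctrl
c=ctrl.get_image("side")["img"].astype(float).mean(2)
print(proj("side",[[.449,.167,.158],[.449,.167,.073]]).round(1).tolist())
for r in range(210,244,2): print(r,c[r,234:260].astype(int))
E
```

```text
t 31.0 [0.4471 0.1633 0.1835] open 0.0598 q6 1.66 F [-0.7208 -0.113  -1.356 ] M [0.0146 0.0551 0.0334] tooly -84.0
[[244.4, 216.0], [247.9, 239.0]]
210 [114 115 116 115 122 122 123 125 121 126 123 122 123 121 102  87  95  79
  56  35  39  37  35  52 113 132]
212 [118 121 123 122 123 122 124 125 127 121 125 125 121 126 116  97  97  86
  65  44  37  33  51 118 173 164]
214 [126 126 123 123 122 121 121 125 123 109  86  98 114 125 125 100  85  92
  73  49  55  87 132 175 188 193]
216 [119 124 122 124 124 123 125 125 108  64  53  46  44  97 126 124 114 104
 103 100 106 120 120 114 109 119]
218 [126 137 128 121 122 124 125 128 109  67  33  33  30  60 106 124 120 112
 107 108 103  98 110 121 122 116]
220 [103 111 130 144 135 125 118 125 126 103  41  31  31  66 121 155 146 119
  97  94 113 122 124 125 120 124]
222 [ 54  58  80 108 127 134 142 137 125 100  47  36  33  42  85 106 103 111
 118 120 123 121 122 120 124 122]
224 [ 53  53  61  64  69  94 114 127 134 128  74  36  34  35  78 114 127 124
 124 121 121 120 122 121 122 121]
226 [ 82  74  74  64  56  57  69  99 122 115  82  38  34  32  63
[... 234 characters left out ...]

 132 117 107 107 102 100 113 122]
232 [ 63  60  67  75  82  85  85  86  90  95  92  66  39  37  33  63  91 108
 108 104  99 105 121 128 124 121]
234 [ 74  60  56  63  65  64  76  80  87  88  90  75  37  34  35  44  76  96
  95  98 100 104 112 133 140 136]
236 [132 128 103  66  65  57  60  61  65  70  84  80  53  39  38  39  77 100
  95 101 100 101 118 123 120 127]
238 [133 130 135 134 126 104  67  59  53  60  62  58  47  39  34  37  61  87
  86  76  80 100 118 103  78  69]
240 [131 133 131 131 133 136 137 123  91  67  57  58  61  60  54  66  84  91
  84  72  77  90  96  88  64  55]
242 [134 134 131 136 132 132 134 136 138 139 126  90  67  57  56  64  63  65
  74  85  88  87  89  95  99  87]
```

{"method": "step_arm", "body": {"targets": [{"travel": [0.003, 0.005, 0], "angular": [0, 0, 0], "gripper": 0.7}, {"travel": [0.003, 0.005, -0.05], "angular": [0, 0, 0], "gripper": 0.7}, {"travel": [0.003, 0.005, -0.1], "angular": [0, 0, 0], "gripper": 0.7}, {"travel": [0.003, 0.005, -0.1], "angular": [0, 0, 0], "gripper": 0}, {"travel": [0.003, 0.005, -0.1], "angular": [0, 0, 0], "gripper": 0}, {"travel": [0.003, 0.005, -0.1], "angular": [0, 0, 0], "gripper": 0}, {"travel": [0.003, 0.005, -0.1], "angular": [0, 0, 0], "gripper": 0}, {"travel": [0.003, 0.005, -0.1], "angular": [0, 0, 0], "gripper": 0}], "squeeze": 40}}

```text
t: 31.85
tool_pos: [0.4537, 0.168, 0.132]
tool_rot: [-3.136, -0.165, -0.008]
contact_force: [-0.4, 1.2, 6.0]
opening: 0.0105
grip_force: 39.4
```

```bash
python3 o.py
```

```text
t 31.85 [0.4537 0.168  0.132 ] open 0.0105 q6 1.666 F [-0.3639  1.1655  6.0129] M [ 0.1192  0.1183 -0.0026] tooly -84.0
```

{"method": "step_arm", "body": {"targets": [{"travel": [0.003, -0.03, 0], "angular": [0, 0, 0], "gripper": 0}, {"travel": [0.007, -0.07, 0], "angular": [0, 0, 0], "gripper": 0}, {"travel": [0.011, -0.11, 0], "angular": [0, 0, 0], "gripper": 0}, {"travel": [0.015, -0.145, 0], "angular": [0, 0, 0], "gripper": 0}, {"travel": [0.016, -0.157, 0], "angular": [0, 0, 0], "gripper": 0}, {"travel": [0.016, -0.157, 0], "angular": [0, 0, 0], "gripper": 0}]}}

```text
t: 32.45
tool_pos: [0.4643, 0.0721, 0.132]
tool_rot: [3.136, 0.162, 0.011]
contact_force: [2.9, -2.5, 6.2]
opening: 0.0103
grip_force: 39.7
```

{"method": "step_arm", "body": {"targets": [{"travel": [0.0008, -0.008, 0], "angular": [0, 0, 0], "gripper": 0}, {"travel": [0.0008, -0.008, 0], "angular": [0, 0, 0], "gripper": 0}]}}

```text
t: 32.65
tool_pos: [0.4647, 0.0684, 0.132]
tool_rot: [3.137, 0.164, 0.011]
contact_force: [3.8, -0.7, 6.6]
opening: 0.0105
grip_force: 39.7
```

{"method": "step_arm", "body": {"targets": [{"travel": [0.001, -0.01, 0], "angular": [0, 0, 0], "gripper": 0}, {"travel": [0.001, -0.01, 0], "angular": [0, 0, 0], "gripper": 0}]}}

```text
t: 32.85
tool_pos: [0.4654, 0.0626, 0.1321]
tool_rot: [3.137, 0.164, 0.012]
contact_force: [3.2, 0.5, 5.8]
opening: 0.0101
grip_force: 39.7
```

{"method": "step_arm", "body": {"targets": [{"travel": [0.001, -0.01, 0], "angular": [0, 0, 0], "gripper": 0}, {"travel": [0.001, -0.01, 0], "angular": [0, 0, 0], "gripper": 0}]}}

```text
t: 33.05
tool_pos: [0.466, 0.0566, 0.132]
tool_rot: [3.137, 0.164, 0.012]
contact_force: [5.3, 1.4, 5.3]
opening: 0.0104
grip_force: 39.7
```

{"method": "step_arm", "body": {"targets": [{"travel": [0.002, -0.01, 0], "angular": [0, 0, 0], "gripper": 0}, {"travel": [0.002, -0.01, 0], "angular": [0, 0, 0], "gripper": 0}]}}

```text
t: 33.25
tool_pos: [0.4667, 0.0505, 0.132]
tool_rot: [3.137, 0.165, 0.009]
contact_force: [2.1, 1.1, 6.2]
opening: 0.0108
grip_force: 39.9
```

{"method": "step_arm", "body": {"targets": [{"travel": [0.002, -0.01, 0], "angular": [0, 0, 0], "gripper": 0}, {"travel": [0.002, -0.01, 0], "angular": [0, 0, 0], "gripper": 0}]}}

```text
t: 33.45
tool_pos: [0.4669, 0.0485, 0.132]
tool_rot: [-3.127, -0.164, -0.006]
contact_force: [-0.6, 15.7, 10.4]
opening: 0.0104
grip_force: 40.7
```

{"method": "step_arm", "body": {"targets": [{"travel": [0, -0.004, 0], "angular": [0, 0, 0], "gripper": 0}, {"travel": [0, -0.004, 0], "angular": [0, 0, 0], "gripper": 0}, {"travel": [0, -0.004, 0], "angular": [0, 0, 0], "gripper": 0}]}}

```text
t: 33.75
tool_pos: [0.4669, 0.0484, 0.132]
tool_rot: [-3.123, -0.165, -0.007]
contact_force: [-1.6, 23.9, 11.1]
opening: 0.0106
grip_force: 41.1
```

```bash
python3 o.py
```

```text
t 33.75 [0.4669 0.0484 0.132 ] open 0.0106 q6 1.397 F [-1.5774 23.9019 11.0913] M [ 3.627   0.2067 -0.1868] tooly -84.0
```

There is a hard stop after 120 mm of travel, which fits a start at about 0.02 m. I'll release and retreat straight up.

{"method": "step_arm", "body": {"targets": [{"travel": [0, 0.001, 0], "angular": [0, 0, 0], "gripper": 0.4}, {"travel": [0, 0.002, 0], "angular": [0, 0, 0], "gripper": 0.4}, {"travel": [0, 0.003, 0], "angular": [0, 0, 0], "gripper": 0.4}, {"travel": [0, 0.003, 0.05], "angular": [0, 0, 0], "gripper": 0.4}, {"travel": [0, 0.003, 0.12], "angular": [0, 0, 0], "gripper": 0.4}, {"travel": [-0.03, 0.003, 0.19], "angular": [0, 0, 0], "gripper": 0.4}, {"travel": [-0.08, 0.003, 0.2], "angular": [0, 0, 0], "gripper": 0.4}, {"travel": [-0.08, 0.003, 0.2], "angular": [0, 0, 0], "gripper": 0.4}]}}

```text
t: 34.55
tool_pos: [0.417, 0.0436, 0.2514]
tool_rot: [3.136, 0.164, 0.007]
contact_force: [0.7, 0.1, -0.6]
opening: 0.034
grip_force: 0.0
```

```bash
python3 o.py; python3 crankfit.py | grep -E "red|dark"; python3 - <<'E'
from h import *
from station import ctrl
c=ctrl.get_image("side")["img"].astype(float)
g=c.mean(2)
print("bar pred",proj("side",[[.4669,.0484,.158],[.4669,.0484,.1]]).round(1).tolist(),"nose/case compare")
u,v=proj("side",[[.4669,.0484,.145]])[0].round().astype(int)
for r in range(v-6,v+14,2): print(r,g[r,u-10:u+12].astype(int))
# compare table region with the first picture: rows through nose tip
o=d["side"]["img"].astype(float).mean(2)
for r in range(197,222,2): print(r,o[r,306:328].astype(int),g[r,306:328].astype(int))
E
```

```text
t 34.55 [0.417  0.0436 0.2514] open 0.034 q6 1.393 F [ 0.7379  0.1143 -0.6357] M [-0.0037 -0.0305  0.0082] tooly -84.0
side red [457 299   5   4  15] [459.5 300.3]
side red [387 369   7   6  18] [389.8 372.1]
top red [425 278   7   5  24] [428.4 280.2]
side dark [402 367  15  18 141] [409.1 376. ]
top dark [423 259  10   9  37] [426.5 263.6]
side pred top/bot handle, hubtop, corners [[385.9, 372.2], [383.9, 383.5], [406.5, 369.3], [402.7, 386.9], [395.7, 377.5], [405.5, 372.0], [412.6, 381.2]]
top pred top/bot handle, hubtop, corners [[428.9, 282.9], [425.7, 283.0], [429.7, 265.0], [430.1, 270.5], [421.9, 268.8], [423.5, 260.7], [431.6, 262.4]]
bar pred [[279.3, 236.8], [280.7, 252.7]] nose/case compare
234 [121 122 123 121 123 122 120 121 122 122 123 123 121 120 121 115 113 125
 169 194 202 202]
236 [122 125 121 124 123 125 122 123 109 102 114 125 122 120 121 126 123 120
 117 114 121 153]
238 [123 123 124 120 124 121 109  80  55  46  42  71 113 122 122 124 123 109
 108 117 111 111]
240 [116 118 122 124 123 125 111  64  36  30  32  67 114 122 122 108 106 108
 105 100 116 120]
242 [14
[... 2280 characters left out ...]
8  51  51  58  88  95  96  96 134
 145 138 109  85] [137 109  72  54  58  56  65  62  60  64  79  95  96  94 103  91  87  85
  94  74  64  59]
217 [ 51  55  58  54  56  56  53  60  56  57  76  97  99 100  99  94  97  97
  88  78  78  74] [111 104  73  60  61  75  63  56  55  59  65  71  98 101  99  88  78  67
  56  62  61  62]
219 [100  69  52  49  53  58  56  58  52  56  70  87  91  99  99  92  81  77
  80  84  69  56] [ 50  49  66  88 106 115 128 115  94  68  56  52  57  65  66  64  61  59
  61  60  59  61]
221 [127 126  98  64  52  51  49  47  52  58  69  84  89  87  89  85  78  70
  60  54  53  57] [ 77 105 114 109 113 131 134 134 136 138 135 109  74  57  55  57  62  64
  65  60  64  64]
```

```bash
python3 -c "
from station import ctrl
print(ctrl.finish_job())"
```

```text
the job is handed in; nothing more can be done
None
```

The job is handed in: table wound up to the hard stop, crank standing upright on the yellow pad (it slipped about 18 mm in the fingers but was set down safely), and the guard pushed to its hard stop, which I took as tongue home but did not see; I have no judging result.

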